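# Stack the fresh bronze tiers on the finishing spindle and shut the mould

### The arm

A 7-joint arm with a two-finger parallel gripper is mounted at the origin on the work surface. World frame = base frame: x ahead of the robot, y to its left, z up, the work surface at z = 0. Lengths are in m, angles in rad, forces in N, time in s.
With the tool pointing down it reaches from about 0.4 to 0.85 m from the base axis. Payload 4.5 kg.
Tool frame: the origin (TCP) lies midway between the tips of the shut fingers; the grasp point (between the pads) lies 19 mm behind it; z points along the fingers, y is the direction in which the jaws open and shut (so a half turn about z gives the same grasp; the last joint's range is limited). The gripper opens to 88 mm and grips with 3 to 60 N. Pads are 18 mm wide; open, the fingers measure 123 mm over their backs; the gripper's body (75 mm by 187 mm) begins 45 mm behind the grasp point.
Start: joints at [1.199, 0.689, -0.195, 1.565, 0.157, 0.902, -0.215], TCP at [0.247, -0.574, 0.239] pointing down, gripper open.
Joint ranges: [-3.01, 3.01], [-0.46, 2.08], [-1.47, 1.51], [0.13, 2.56], [-1, 4.14], [0.04, 2.09], [-2.66, 2.66]. Speed limits (rad/s): [2.57, 2.57, 3.14, 3.14, 3.14, 3.14, 3.14].

### API

Orientations are given as a rotation vector (axis times angle).
In Python, from plant import manip gives the robot as it stands. The module is installed in compiled form; this text tells all that it offers.
- The arm moves only by the tool servo_tool, never from a script. Its argument "increments" is text: rows parted by semicolons, each of 7 numbers parted by spaces: the turn, a rotation vector about the world's x, y, z in degrees, then the shift along the world's x, y, z in mm, then the finger opening in mm, from 0 to 88.1. A call has 1 to 5 rows; each row shifts and turns the pose as measured when the row begins; what a row does not reach is not made up. A row lasts 1/10 s, in which the tool goes at most 50 mm and 8.59 degrees, less where a joint would pass 70% of its speed; a pose out of reach is approached as far as the arm can. A call is refused whole if a number of a shift passes 50 or a number of a turn 8.59, either way. A call with a gripper value outside its range is refused whole. The fingers move at their own pace and stop on an object; the grip force is fixed at half the most. Time passes only in rows, so rows that do not move let the fingers close. It gives the time, the measured TCP pose, the force and the opening at its end, in the units of the state.
- manip.read_state(): the state, without advancing time (a new reading comes with each control period).
- manip.camera(name): name is "side" or "top" or "wrist"; returns (picture, depth): 480x640x3 uint8, red, green, blue; 480x640 float32, m along the optical axis (not along the pixel's ray), 0 where there is no reading.
- manip.camera_params(name): a dict with "fov_y" (degrees; the focal length in pixels is half the picture's height over the tangent of half this angle, whatever the lens; pixels are square), "cx", "cy" (the principal point, pixels), "R" (3x3) and "t" (3): a world point X has camera coordinates R X + t; the wrist camera has in their place "T_tool_cam" (4x4, takes a point from camera to tool coordinates, whose origin is the TCP and whose axes are the flange's). Camera axes: x right, y down, z forward; pixel columns grow to the right and rows downward; lengths in m; the calibration is good to about 2 mm. The wrist camera is an equidistant fisheye: a pixel r from the principal point sees the ray r / f radians off the axis. A picture is of the moment at which its call begins: read the wrist's pose just before it. camera_params takes no time and is no camera call.
- manip.sign_off(): hands the job in, once; it reports no verdict.
The state is a dict: "clock": time; "joints": joint angles; "dq": joint speeds; "tau": joint torques, N m; "position": TCP position; "tool_rot": TCP orientation; "wrist_force": force on the tool from outside, world axes, zero at the start; "ft_torque": the same for the moment, N m; "opening": finger opening in m.
Only numpy, scipy, OpenCV 4.12 (cv2) and the standard library are available. Lean on these libraries where they do the work, as an engineer would, in place of code of your own. Each camera call takes 0.05 s, during which the arm holds its last target.

### The job

Get the castings ready for finishing: put the aluminium spacer on the spindle first, fully down on its foot, then lift each bronze tier that is there out of the mould and stack them on the spindle hub up, one after another from the largest to the smallest, and set the red cap on top. When the stack is complete and sits flat, close the mould's cover and press it fully shut past its catch. Leave the other things on the bench where they are.

Things in the scene. Friction and masses are not known exactly. Their poses are not given: they have to be found in the camera images.
- mould: fixed casting mould, 170 mm (its x) by 200 mm (its y) by 30 mm high, dull bronze face, reddish timber edge. Origin: centre of its underside; z up. Four round cavities, 4 mm deep, 4 mm wider than their castings, at (x, y) = (-40, -52), (40, -52), (-40, 30), (40, 30) mm for the 68, 60, 52 and 44 mm castings; some are empty. Its cover is hinged along its +y side
- lid (a joint): angle (rad) of the mould's flat timber cover (170 mm along the hinge, 207 mm from hinge to free edge, 10 mm thick). 0 = shut flat on the mould, its top 41 mm above the bench; at the start (1.75 to 2.0) it stands up, leaning outwards to the mould's +y side. Its stiff hinge stays where it is left and takes up to 4 N at the free edge to move. A sprung catch resists just before shut: see lid_edge
- lid_hinge (a point): middle of the cover's hinge line, which runs along the mould's x: mould (0, 100, 36) mm; it does not move
- lid_edge (a point): point on the cover's outer face (the top when shut), 200 mm from the hinge line, midway along it, 7 mm from the free edge. Press here: between about 0.07 and 0.03 rad the sprung catch in the middle of the mould's -y side resists until pressed with about 6 to 8 N; past it the cover stays below 0.01 rad
- spindle_foot (a point): centre of the upper face of the spindle's steel foot (disc 90 mm across, 12 mm high, fixed to the bench), where the first part must rest. An upright steel pin 9 mm thick rises 57 mm from here; its last 8 mm taper to 3 mm
- spindle_tip (a point): tip of the spindle pin, 57 mm above spindle_foot
- spacer: plain aluminium spacer ring, 50 mm across, 10 mm high, 13 mm hole, lying flat on the bench. Origin: centre of its underside, z up
- cap: red knurled end cap, a cylinder 34 mm across (36 mm over the ribs) and 30 mm high, standing on the bench; from below a blind 13 mm hole 24 mm deep. Origin: centre of its underside, z up
- tier_a: cast bronze tier (may be absent): flange 68 mm across and 4 mm thick with small beads on its rim, and on it a round hub 30 mm across that stands 9 mm above the flange (13 mm high in all), 13 mm hole right through. It lies hub up in its cavity of the mould, underside 26 mm above the bench, flange flush with the mould face. Origin: centre of its underside, z up
- tier_b: cast bronze tier (may be absent): flange 60 mm across and 4 mm thick with small beads on its rim, and on it a round hub 30 mm across that stands 9 mm above the flange (13 mm high in all), 13 mm hole right through. It lies hub up in its cavity of the mould, underside 26 mm above the bench, flange flush with the mould face. Origin: centre of its underside, z up
- tier_c: cast bronze tier (may be absent): flange 52 mm across and 4 mm thick with small beads on its rim, and on it a round hub 30 mm across that stands 9 mm above the flange (13 mm high in all), 13 mm hole right through. It lies hub up in its cavity of the mould, underside 26 mm above the bench, flange flush with the mould face. Origin: centre of its underside, z up
- tier_d: cast bronze tier (may be absent): flange 44 mm across and 4 mm thick with small beads on its rim, and on it a round hub 30 mm across that stands 9 mm above the flange (13 mm high in all), 13 mm hole right through. It lies hub up in its cavity of the mould, underside 26 mm above the bench, flange flush with the mould face. Origin: centre of its underside, z up
- sanding_block: cork sanding block 60 x 36 x 26 mm; a bystander, leave it where it is. Origin: underside
- resin_jar: white jar with blue lid, 64 mm across, 75 mm high; a bystander, leave it where it is. Origin: underside
- brush: brush with handle, lying; a bystander, leave it where it is. Origin: underside
- mallet: hammer, lying; a bystander, leave it where it is. Origin: underside
- offcut: curved bronze offcut, about 16 mm high; a bystander, leave it where it is. Origin: underside
- hinge_leaf: flat steel plate 60 x 30 x 5 mm; a bystander, leave it where it is. Origin: underside
Not all that is in view belongs to the job. Several things have the shape of the spacer; the one meant has the colours described above. Several things have the shape of the cap; the one meant has the colours described above.

How it is judged:
On the way, in this order (a step that is already met when the one before it is completed fails the run):
1. the aluminium spacer is down on the spindle's foot (horizontal distance between spacer and spindle_foot below 0.0045 m and z of spacer in the frame of spindle_foot below 0.003 m and angle between spacer's own z axis and vertical below 0.1 rad), for 0.2 s.
2. the 68 mm tier (if there is one) is down on the stack (horizontal distance between tier_a and spindle_foot below 0.0045 m and z of tier_a in the frame of spindle_foot below 0.013 m and angle between tier_a's own z axis and vertical below 0.1 rad), for 0.2 s.
3. the 60 mm tier (if there is one) is down on the stack (horizontal distance between tier_b and spindle_foot below 0.0045 m and z of tier_b in the frame of spindle_foot below 0.026 m and angle between tier_b's own z axis and vertical below 0.1 rad), for 0.2 s.
4. the 52 mm tier (if there is one) is down on the stack (horizontal distance between tier_c and spindle_foot below 0.0045 m and z of tier_c in the frame of spindle_foot below 0.039 m and angle between tier_c's own z axis and vertical below 0.1 rad), for 0.2 s.
5. the 44 mm tier (if there is one) is down on the stack (horizontal distance between tier_d and spindle_foot below 0.0045 m and z of tier_d in the frame of spindle_foot below 0.039 m and angle between tier_d's own z axis and vertical below 0.1 rad), for 0.2 s.
6. the red cap is down on top of the stack (horizontal distance between cap and spindle_foot below 0.0045 m and z of cap in the frame of spindle_foot below 0.052 m and angle between cap's own z axis and vertical below 0.1 rad), for 0.2 s.
7. the mould's cover is shut past its detent (value of joint lid below 0.02 rad), for 0.2 s.
At the end, for the whole second after the job is handed in: Spacer, every tier present in falling size, and cap are on the spindle in that order, each centred within 4.5 mm of its axis, upright within 0.1 rad, resting on the one below (no gap above 3 mm) and at rest; the cover's angle is below 0.02 rad; no bystander has been moved more than 50 mm (all of step 1 and all of step 2 and all of step 3 and all of step 4 and all of step 5 and all of step 6 and linear speed of each of spacer, tier_a, tier_b, tier_c, tier_d, cap below 0.02 m/s and z of tier_a in the frame of spacer between 0.007 and 0.013 m and z of tier_b in the frame of spacer between 0.007 and 0.026 m and z of tier_c in the frame of spacer between 0.007 and 0.039 m and z of tier_d in the frame of spacer between 0.007 and 0.039 m and z of cap in the frame of spacer between 0.007 and 0.052 m and z of tier_b in the frame of tier_a between 0.01 and 0.016 m and z of tier_c in the frame of tier_a between 0.01 and 0.029 m and z of tier_d in the frame of tier_a between 0.01 and 0.029 m and z of cap in the frame of tier_a between 0.01 and 0.042 m and z of tier_c in the frame of tier_b between 0.01 and 0.016 m and z of tier_d in the frame of tier_b between 0.01 and 0.029 m and z of cap in the frame of tier_b between 0.01 and 0.042 m and z of tier_d in the frame of tier_c between 0.01 and 0.016 m and z of cap in the frame of tier_c between 0.01 and 0.029 m and z of cap in the frame of tier_d between 0.01 and 0.016 m and value of joint lid below 0.02 rad); the robot touches nothing.
It fails at once if a bystander (block, jar, brush, hammer, offcut or plate) is moved more than 50 mm (distance of any of sanding_block, resin_jar, brush, mallet, offcut, hinge_leaf from where it was at the start of the episode above 0.05 m).
Of tier_a, tier_b, tier_c, tier_d only 2 to 3 are there at a start; the rules pass over those that are not, and their reading is None.
At some moment in a run one of spacer, cap may be knocked a few centimetres aside while the robot is not near it.
It also fails if it takes over 208 s, if anything falls off the work surface, if the arm or the gripper's body presses on something with over 40 N, if the wrist force passes 120 N, or if a joint passes its speed limit or range.

## Working session

There is one attempt and no reset: what is moved stays moved. The work goes in short steps, Python scripts to look and compute and a tool call to move; the robot and the scene stay as the last step left them, time stands still between calls to the robot, and variables do not carry over. Pictures are saved under pics/ and viewed, and the job is handed in when it is done.

Besides the shell and the picture viewer there is one more tool, called after "Request:" as name(argument=value, ...) on one line, values as JSON. servo_tool: Moves the arm, as the interface text tells. Its arguments: {"type":"object","properties":{"increments":{"type":"string"}},"required":["increments"]}

```bash
mkdir -p pics
cat > h.py <<'E'
import numpy as np, cv2
from plant import manip
from scipy.spatial.transform import Rotation as R
def snap(name,fn):
    s=manip.read_state(); im,d=manip.camera(name)
    cv2.imwrite(f'pics/{fn}.png',cv2.cvtColor(im,cv2.COLOR_RGB2BGR)); np.savez(f'pics/{fn}.npz',im=im,d=d,pos=s['position'],rot=s['tool_rot'])
    return im,d,s
def K(name):
    p=manip.camera_params(name); return 240/np.tan(np.radians(p['fov_y'])/2),p
def pt(name,u,v,z):  # static cam pixel -> plane z
    f,p=K(name); Rm=np.array(p['R']);t=np.array(p['t'])
    ray=Rm.T@np.array([(u-p['cx'])/f,(v-p['cy'])/f,1]); c=-Rm.T@t
    return c+ray*(z-c[2])/ray[2]
def proj(name,X):
    f,p=K(name); c=np.array(p['R'])@np.array(X)+np.array(p['t']); return p['cx']+f*c[0]/c[2],p['cy']+f*c[1]/c[2]
def wpt(u,v,z,pos,rot):
    f,p=K('wrist'); dx,dy=u-p['cx'],v-p['cy']; r=np.hypot(dx,dy); th=r/f
    ray=np.array([np.sin(th)*dx/max(r,1e-9),np.sin(th)*dy/max(r,1e-9),np.cos(th)])
    T=np.array(p['T_tool_cam']); Rw=R.from_rotvec(rot).as_matrix()
    c=Rw@T[:3,3]+pos; d=Rw@T[:3,:3]@ray
    return c+d*(z-c[2])/d[2]
def wproj(X,pos,rot):
    f,p=K('wrist'); T=np.array(p['T_tool_cam']); Rw=R.from_rotvec(rot).as_matrix()
    c=T[:3,:3].T@(Rw.T@(np.array(X)-pos)-T[:3,3]); th=np.arctan2(np.hypot(c[0],c[1]),c[2]); n=np.hypot(c[0],c[1])
    return p['cx']+f*th*c[0]/n,p['cy']+f*th*c[1]/n
E
python3 - <<'E'
from h import *
print(manip.read_state())
for n in ['side','top','wrist']:
    print(n,manip.camera_params(n)); snap(n,n+'0')
E
```

```text
{'clock': 0.0, 'joints': array([ 1.19881001,  0.68997121, -0.19449558,  1.56634086,  0.15727777,
        0.90250324, -0.21508896]), 'dq': array([-5.06402772e-04,  7.81806319e-04,  8.80876561e-04, -1.25075530e-05,
        2.02629525e-03, -6.71340189e-05,  2.18821537e-05]), 'tau': array([ 2.65002818e-04, -5.27549100e+01, -1.26667354e+00, -1.53425092e+01,
       -5.26529015e-02,  6.62080856e-03,  1.91033205e-04]), 'position': array([ 0.24641266, -0.57368432,  0.23791838]), 'tool_rot': array([-3.07539983e+00, -6.32790594e-01,  7.78283828e-04]), 'wrist_force': array([-0.68248532,  0.73966199,  1.12479146]), 'ft_torque': array([-0.01182782,  0.00687128, -0.02842975]), 'opening': 0.08832432753568334}
side {'fov_y': 42.00288379761105, 'cx': 317.93653505551464, 'cy': 226.94212479391703, 'R': array([[-0.99917618, -0.04047978, -0.00289093],
       [-0.0285054 ,  0.75074209, -0.65998012],
       [ 0.02888619, -0.659354  , -0.7512775 ]]), 't': array([0.51297835, 0.09050825, 1.6807552 ])}
top {'fov_y': 45.276029899390615, 'cx': 313.8690663118673, 'cy': 234.39791475716174, 'R': array([[-0.01119209, -0.99976543, -0.01854219],
       [-0.99633095,  0.01272329, -0.08463303],
       [ 0.0848491 ,  0.01752694, -0.99623965]]), 't': array([-0.02470472,  0.54634248,  1.2762052 ])}
wrist {'fov_y': 65.70646984690485, 'cx': 315.1660078153792, 'cy': 236.86836342761248, 'T_tool_cam': array([[-2.28450847e-04, -9.49848177e-01, -3.12711350e-01,
         8.09138406e-02],
       [ 9.99999821e-01, -3.90201220e-04,  4.54672054e-04,
         1.48443983e-03],
       [-5.53889772e-04, -3.12711190e-01,  9.49848096e-01,
        -1.45640500e-01],
       [ 0.00000000e+00,  0.00000000e+00,  0.00000000e+00,
         1.00000000e+00]])}
```

View pics/side0.png

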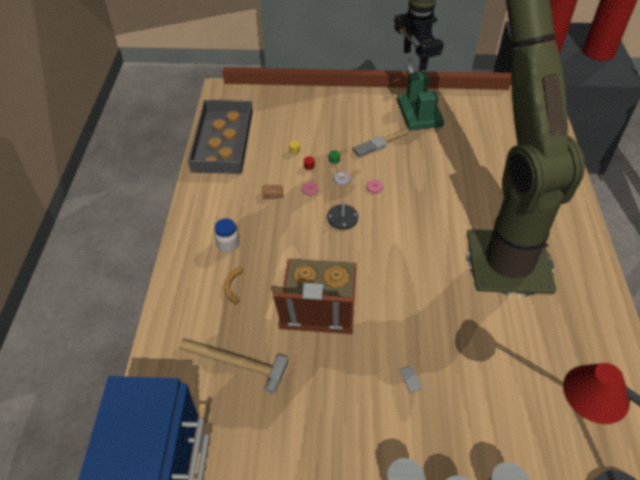

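View pics/top0.png

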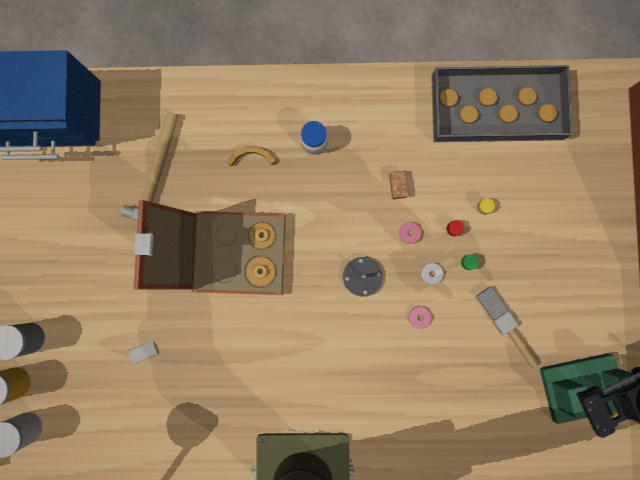

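View pics/wrist0.png

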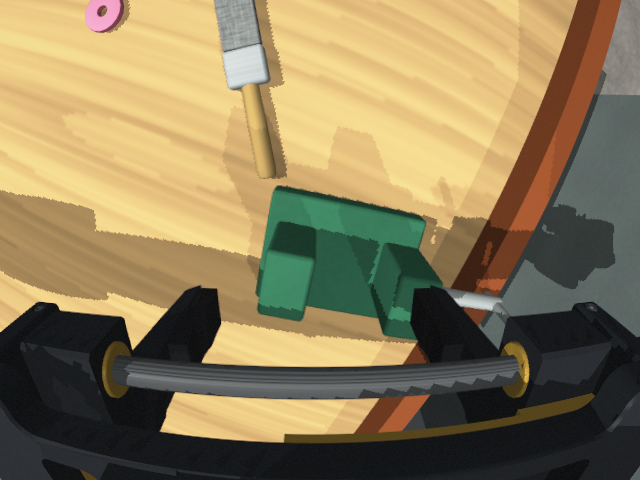

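Run:
```python
import cv2,numpy as np
im=cv2.imread('pics/top0.png')
a=cv2.resize(im[195:305,125:295],None,fx=4,fy=4,interpolation=cv2.INTER_CUBIC)
b=cv2.resize(im[180:335,335:500],None,fx=3.5,fy=3.5,interpolation=cv2.INTER_CUBIC)
a=np.clip(a.astype(float)*1.6,0,255).astype('uint8')
cv2.imwrite('pics/ca.png',a);cv2.imwrite('pics/cb.png',b)
from h import *
for n,u,v,z in [('spacer',432,273,.01),('pink1',410,232,.01),('cap',456,228,.03),('foot',363,276,.012),('tA',261,271,.039),('tB',262,235,.039)]:
    print(n,pt('top',u,v,z))
d=np.load('pics/top0.npz')['d']; print(d[265,240],d[235,226],d[265,225],d[290,245])
```

```text
spacer [ 0.45620923 -0.29686698  0.01      ]
pink1 [ 0.54978887 -0.24968028  0.01      ]
cap [ 0.55570747 -0.34950454  0.03      ]
foot [ 0.45120642 -0.1410004   0.012     ]
tA [0.46454917 0.08682781 0.039     ]
tB [0.54476892 0.08431767 0.039     ]
1.2903086 1.2982929 1.2942232 1.2843969
```

View pics/ca.png

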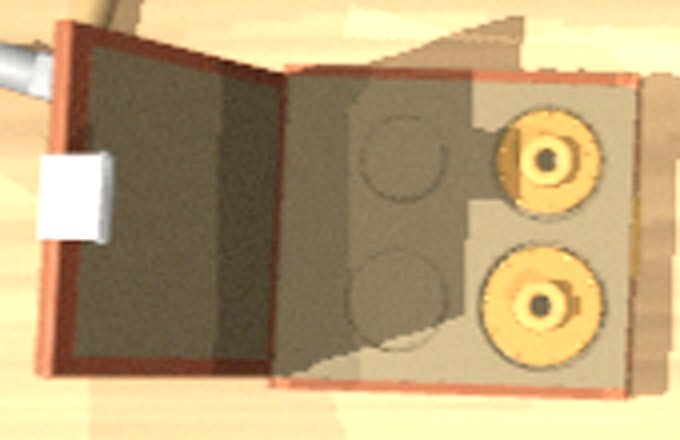

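View pics/cb.png

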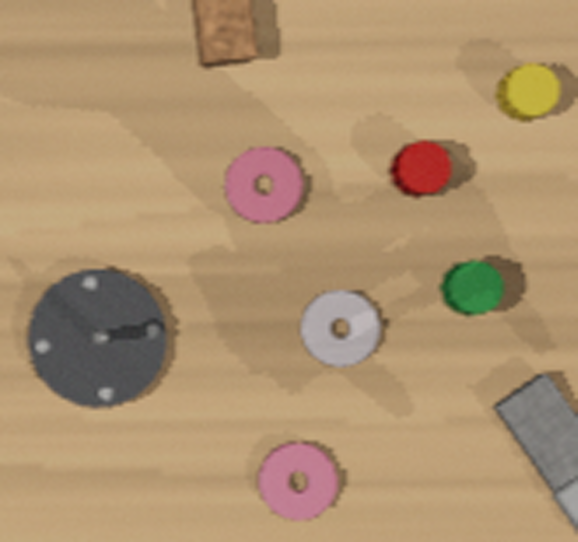

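```bash
cat >> h.py <<'E'
def blob(im,uv,lo,hi,win=30):
    """HSV mask, component nearest uv -> min enclosing ellipse centre,area"""
    hsv=cv2.cvtColor(im,cv2.COLOR_RGB2HSV); m=cv2.inRange(hsv,np.array(lo),np.array(hi))
    cs,_=cv2.findContours(m,cv2.RETR_EXTERNAL,cv2.CHAIN_APPROX_NONE)
    best=[]
    for c in cs:
        if len(c)<8: continue
        e=cv2.fitEllipse(cv2.convexHull(c)) if len(cv2.convexHull(c))>=5 else None
        if e is None: continue
        dd=np.hypot(e[0][0]-uv[0],e[0][1]-uv[1])
        if dd<win: best.append((cv2.contourArea(cv2.convexHull(c)),e[0],e[1]))
    return max(best,key=lambda b:b[0]) if best else None
E
python3 - <<'E'
from h import *
t=np.load('pics/top0.npz')['im']; s=np.load('pics/side0.npz')['im']
print(t[273,425],t[273,438],t[240,363],s[178,337],s[217,335],cv2.cvtColor(t[270:271,420:450],cv2.COLOR_RGB2HSV)[0].tolist())
for nm,im,uv in [('top',t,(432,273)),('side',s,(342,178))]:
    b=blob(im,uv,(0,0,110),(180,45,255),12); print(nm,'spacer',b,b and pt(nm,*b[1],.01))
for nm,im,uv in [('top',t,(456,228)),('side',s,(309,162))]:
    b=blob(im,uv,(0,150,60),(8,255,255),12); print(nm,'cap',b,b and pt(nm,*b[1],.03 if nm=='top' else .015))
    b=blob(im,uv,(172,150,60),(180,255,255),12); print(nm,'cap',b,b and pt(nm,*b[1],.03 if nm=='top' else .015))
for nm,im,uv in [('top',t,(363,276)),('side',s,(343,217))]:
    b=blob(im,uv,(0,0,20),(180,90,100),15); print(nm,'foot',b,b and pt(nm,*b[1],.012))
for uv,z in [((261,271),.030),((262,235),.030)]:
    b=blob(t,uv,(8,110,120),(25,255,255),12); print(b,b and pt('top',*b[1],z))
E
```

```text
[175 168 169] [188 180 181] [194 169 126] [147 141 140] [62 64 64] [[17, 98, 170], [15, 56, 159], [3, 15, 168], [176, 10, 176], [176, 10, 177], [0, 10, 176], [176, 12, 175], [176, 10, 174], [176, 10, 174], [176, 10, 173], [173, 12, 172], [173, 12, 168], [0, 14, 168], [0, 12, 171], [176, 10, 176], [176, 10, 177], [0, 10, 186], [176, 11, 190], [173, 11, 189], [173, 12, 190], [4, 11, 189], [0, 9, 189], [9, 22, 153], [14, 89, 112], [16, 99, 149], [17, 100, 163], [17, 98, 167], [17, 98, 169], [17, 100, 168], [17, 95, 177]]
top spacer (366.0, (431.8050842285156, 273.3248596191406), (21.48893928527832, 22.277576446533203)) [ 0.45548234 -0.29640752  0.01      ]
side spacer (145.5, (341.4863586425781, 178.0293426513672), (12.418926239013672, 15.781718254089355)) [ 0.45433911 -0.29020216  0.01      ]
top cap (196.0, (455.1348571777344, 227.7058868408203), (15.15289306640625, 17.126117706298828)) [ 0.55639322 -0.34759896  0.03      ]
top cap None None
side cap (100.0, (308.8605041503906, 162.3924102783203), (10.342681884765625, 13.78880786895752)) [ 0.55537156 -0.34982038  0.015     ]
side cap None None
top foot (1177.0, (362.52294921875, 276.07012939453125), (38.81828308105469, 39.115848541259766)) [ 0.45106071 -0.13992138  0.012     ]
side foot (587.5, (342.1835632324219, 216.73936462402344), (24.99980926513672, 30.565011978149414)) [ 0.44993206 -0.13143256  0.012     ]
(677.5, (260.0815734863281, 271.08905029296875), (29.69965362548828, 29.875755310058594)) [0.46457677 0.08987837 0.03      ]
(493.5, (261.7855529785156, 234.94927978515625), (25.08428382873535, 25.956077575683594)) [0.54565698 0.08577441 0.03      ]
```

Request:
servo_tool(increments="0 0 7.3 38 50 0 70; 0 0 7.3 38 50 0 70; 0 0 7.3 38 50 0 70; 0 0 0 38 50 -20 70; 0 0 0 38 50 -30 70")

```text
clock: 0.65
position: [0.3943, -0.3781, 0.2023]
tool_rot: [2.894, 1.2, -0.003]
wrist_force: [1.7, -0.8, -0.6]
opening: 0.0701
```

Run:
```python
from h import *
im,d,s=snap('wrist','w1'); print(s['position'],s['tool_rot'],s['clock'],R.from_rotvec(s['tool_rot']).as_matrix().round(3), wproj([.455,-.296,.01],s['position'],s['tool_rot']))
```

```text
[ 0.39426215 -0.3781385   0.20232878] [ 2.89429982  1.20011045 -0.00345011] 0.65 [[ 0.707  0.708  0.001]
 [ 0.708 -0.707 -0.009]
 [-0.005  0.007 -1.   ]] (np.float64(295.2210980921293), np.float64(94.8950616869923))
```

View pics/w1.png

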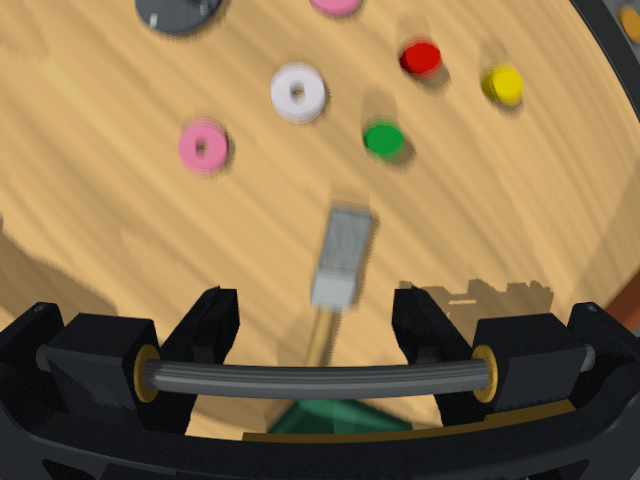

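Request:
servo_tool(increments="0 0 0 23 35 -25 70; 0 0 0 22 30 -25 70; 0 0 0 0 0 0 70; 0 0 0 0 0 0 70")

```text
clock: 1.1
position: [0.4416, -0.3063, 0.1518]
tool_rot: [-2.887, -1.232, -0.003]
wrist_force: [-1.0, 0.0, -0.3]
opening: 0.0697
```

Run:
```python
from h import *
im,d,s=snap('wrist','w2'); print(s['position'],s['tool_rot'],s['clock'], wproj([.455,-.296,.01],s['position'],s['tool_rot']))
for zz,nm,lo,hi in [(.01,'sp',(0,0,120),(180,50,255))]:
    u,v=wproj([.455,-.296,.01],s['position'],s['tool_rot'])
    b=blob(im,(u,v),lo,hi,60); print(b, wpt(*b[1],zz,s['position'],s['tool_rot']))
```

```text
[ 0.44158614 -0.30632182  0.15182422] [-2.88658316e+00 -1.23185148e+00 -2.65260902e-03] 1.1 (np.float64(317.13432258344403), np.float64(200.03417314269765))
(2915.0, (319.71502685546875, 200.23342895507812), (60.865081787109375, 61.773189544677734)) [ 0.456364   -0.29752878  0.01      ]
```

View pics/w2.png

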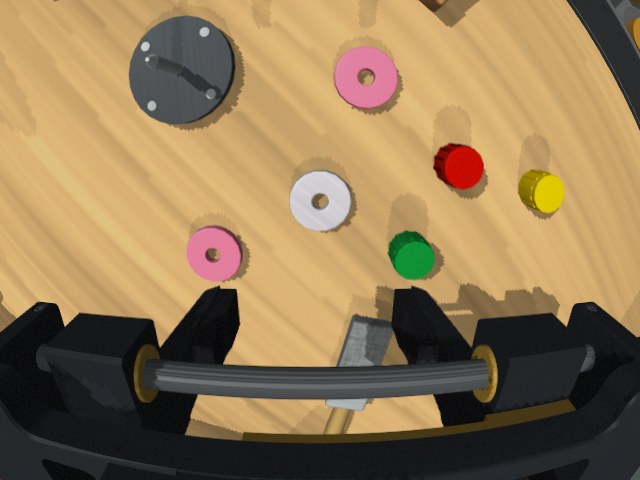

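Request:
servo_tool(increments="0 0 0 14 9 -40 70; 0 0 0 0 0 -40 70; 0 0 0 0 0 -30 70; 0 0 0 0 0 0 70; 0 0 0 0 0 0 70")

```text
clock: 1.65
position: [0.4556, -0.3067, 0.0432]
tool_rot: [2.89, 1.213, 0.009]
wrist_force: [-0.2, -0.4, -1.1]
opening: 0.0701
```

Run:
```python
from h import *
im,d,s=snap('wrist','w3'); print(s['position'],s['tool_rot'],s['clock'])
b=blob(im,wproj([.456,-.297,.01],s['position'],s['tool_rot']),(0,0,120),(180,50,255),60); print(b, wpt(*b[1],.01,s['position'],s['tool_rot']))
```

```text
[ 0.45562354 -0.30669729  0.04315992] [2.88979136 1.21267293 0.00905068] 1.65
(6409.5, (301.1455078125, 262.0456237792969), (88.03231811523438, 93.49716186523438)) [ 0.45704118 -0.29713767  0.01      ]
```

View pics/w3.png

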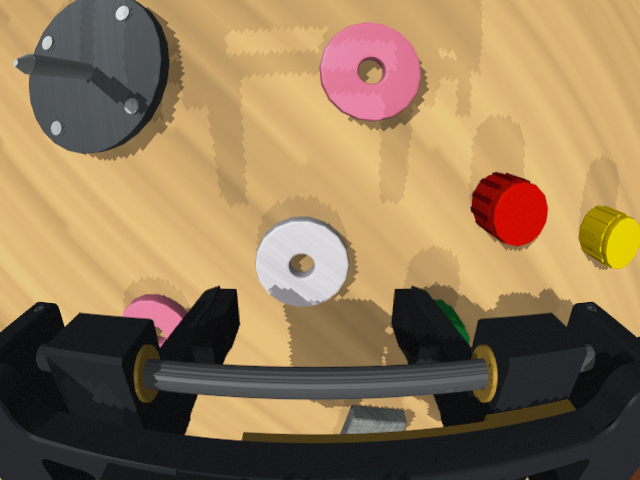

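Request:
servo_tool(increments="0 0 0 1 9.5 0 70; 0 0 0 0 0 -20 70; 0 0 0 0 0 -18 70;0 0 0 0 0 0 70")

```text
clock: 2.1
position: [0.4603, -0.2987, 0.0117]
tool_rot: [2.883, 1.205, 0.023]
wrist_force: [-0.7, 1.1, -0.3]
opening: 0.0701
```

```bash
cat >> h.py <<'E'
def todo(x,y,z,yaw=None):
    """yaw: angle (deg) of tool x axis; tool down"""
    s=manip.read_state(); Rw=R.from_rotvec(s['tool_rot']).as_matrix()
    if yaw is None: yaw=np.degrees(np.arctan2(Rw[1,0],Rw[0,0]))
    c,sn=np.cos(np.radians(yaw)),np.sin(np.radians(yaw))
    G=np.array([[c,sn,0],[sn,-c,0],[0,0,-1]])
    r=np.degrees(R.from_matrix(G@Rw.T).as_rotvec())
    print('rot',r.round(2),'mm',((np.array([x,y,z])-s['position'])*1000).round(1),'tz',Rw[:,2].round(3),'F',s['wrist_force'].round(1),'op',round(s['opening']*1000,1),'t',round(s['clock'],2))
E
python3 -c "
from h import *
todo(.457,-.297,.003,45)"
```

```text
rot [ 0.57  1.13 -0.36] mm [-3.3  1.7 -8.7] tz [ 0.02 -0.01 -1.  ] F [-0.7  1.1 -0.3] op 70.1 t 2.1
```

Request:
servo_tool(increments="0.6 1.1 -0.4 -3.3 1.7 0 70; 0 0 0 0 0 -5 70; 0 0 0 0 0 0 70")

```text
clock: 2.4
position: [0.4591, -0.297, 0.0106]
tool_rot: [2.9, 1.2, 0.007]
wrist_force: [-0.1, 0.8, -0.6]
opening: 0.0702
```

```bash
python3 -c "
from h import *
todo(.457,-.297,.003,45)"
```

```text
rot [0.08 0.31 0.02] mm [-2.1 -0.  -7.6] tz [ 0.005 -0.001 -1.   ] F [-0.1  0.8 -0.6] op 70.2 t 2.4
```

Request:
servo_tool(increments="0 0.4 0 -3 0 -6 70; 0 0 0 0 0 -4 70; 0 0 0 0 0 0 70")

```text
clock: 2.7
position: [0.4567, -0.2973, 0.0013]
tool_rot: [2.9, 1.201, -0.001]
wrist_force: [-0.3, -1.0, 0.8]
opening: 0.0699
```

```bash
python3 -c "
from h import *
todo(.457,-.297,.003,45)"
```

```text
rot [0.16 0.02 0.02] mm [0.3 0.3 1.7] tz [ 0.    -0.003 -1.   ] F [-0.3 -1.   0.8] op 69.9 t 2.7
```

Request:
servo_tool(increments="0 0 0 0 0 2 44; 0 0 0 0 0 0 44; 0 0 0 0 0 0 44; 0 0 0 0 0 0 44; 0 0 0 0 0 0 44")

```text
clock: 3.2
position: [0.4564, -0.2972, 0.0033]
tool_rot: [2.9, 1.201, -0.002]
wrist_force: [0.3, 0.0, -0.4]
opening: 0.0484
```

Request:
servo_tool(increments="0 0 0 0 0 30 44; 0 0 0 0 0 30 44; 0 0 0 0 0 30 44; 0 0 0 0 0 0 44")

```text
clock: 3.6
position: [0.4553, -0.2964, 0.0948]
tool_rot: [-2.902, -1.202, 0.005]
wrist_force: [0.2, -0.5, -0.7]
opening: 0.048
```

Run:
```python
from h import *
im,d,s=snap('wrist','w4'); todo(.451,-.14,.1,45)
snap('top','t4')
```

```text
rot [-0.01 -0.32 -0.01] mm [ -3.3 155.9   6.8] tz [-0.006  0.    -1.   ] F [-0.7  0.6 -0.7] op 48.1 t 3.65
```

View pics/w4.png

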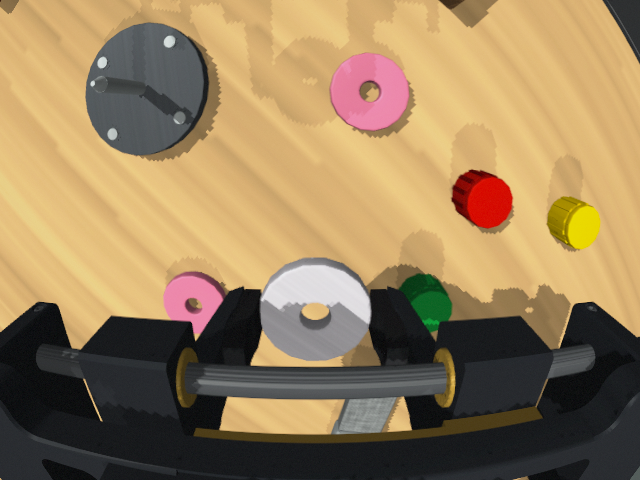

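Run:
```python
from h import *
for f in ['w2','w3','w4']:
    q=np.load(f'pics/{f}.npz'); im=q['im']
    g=wproj([.451,-.14,.012],q['pos'],q['rot'])
    hsv=cv2.cvtColor(im,cv2.COLOR_RGB2HSV); m=cv2.inRange(hsv,np.array((0,0,20)),np.array((180,90,110)))
    m=cv2.morphologyEx(m,cv2.MORPH_OPEN,np.ones((25,25)))
    cs,_=cv2.findContours(m,cv2.RETR_EXTERNAL,cv2.CHAIN_APPROX_NONE)
    for c in cs:
        e=cv2.fitEllipse(cv2.convexHull(c)); 
        if np.hypot(e[0][0]-g[0],e[0][1]-g[1])<40: print(f,g,e,wpt(*e[0],.012,q['pos'],q['rot']))
q=np.load('pics/w4.npz'); print('tip',wpt(91,84,.069,q['pos'],q['rot']))
q=np.load('pics/w3.npz'); print('tip',wpt(16,63,.069,q['pos'],q['rot']))
q=np.load('pics/w2.npz'); print('tip',wpt(150,60,.069,q['pos'],q['rot']))
q=np.load('pics/w4.npz'); b=blob(q['im'],(315,310),(0,0,90),(180,40,255),30); print(b,wpt(*b[1],.1015,q['pos'],q['rot'])-q['pos'])
cv2.imwrite('pics/c4.png',cv2.resize(cv2.cvtColor(q['im'],cv2.COLOR_RGB2BGR)[10:170,70:230],None,fx=3.5,fy=3.5))
```

```text
Traceback (most recent call last):
cv2.error: OpenCV(4.12.0) /io/opencv/modules/imgproc/src/shapedescr.cpp:361: error: (-201:Incorrect size of input array) There should be at least 5 points to fit the ellipse in function 'fitEllipseNoDirect'
```

```bash
cat >> h.py <<'E'
def footfind(f,g3=(.451,-.14,.012)):
    q=np.load(f'pics/{f}.npz'); im=q['im']
    g=wproj(g3,q['pos'],q['rot'])
    hsv=cv2.cvtColor(im,cv2.COLOR_RGB2HSV); m=cv2.inRange(hsv,np.array((0,0,20)),np.array((180,90,110)))
    m=cv2.morphologyEx(m,cv2.MORPH_OPEN,np.ones((15,15)))
    cs,_=cv2.findContours(m,cv2.RETR_EXTERNAL,cv2.CHAIN_APPROX_NONE)
    for c in cs:
        h=cv2.convexHull(c)
        if len(h)<6: continue
        e=cv2.fitEllipse(h)
        if np.hypot(e[0][0]-g[0],e[0][1]-g[1])<40: print(f,np.round(e[0],1),np.round(e[1],1),wpt(*e[0],g3[2],q['pos'],q['rot']).round(4))
E
python3 - <<'E'
from h import *
for f in ['w2','w3','w4']: footfind(f)
q=np.load('pics/w4.npz'); print('tip',wpt(91,84,.069,q['pos'],q['rot']))
q=np.load('pics/w3.npz'); print('tip',wpt(16,63,.069,q['pos'],q['rot']))
q=np.load('pics/w2.npz'); print('tip',wpt(150,60,.069,q['pos'],q['rot']))
q=np.load('pics/w4.npz'); b=blob(q['im'],(315,310),(0,0,90),(180,40,255),30); print(b,wpt(*b[1],.1015,q['pos'],q['rot'])-q['pos'])
E
```

```text
w2 [181.5  69.8] [102.  110.9] [ 0.4528 -0.1449  0.012 ]
w3 [98. 73.] [136.8 162.4] [ 0.4548 -0.1488  0.012 ]
w4 [146.7  88.6] [119.8 134.3] [ 0.454  -0.1463  0.012 ]
tip [ 0.45025175 -0.14146303  0.069     ]
tip [ 0.45130641 -0.14270386  0.069     ]
tip [ 0.45216977 -0.14378443  0.069     ]
(9022.0, (314.9151611328125, 308.9905090332031), (103.4272689819336, 112.42058563232422)) [0.00243955 0.00076076 0.00666965]
```

Request:
servo_tool(increments="0 -0.3 0 -8 33 25 44; 0 0 0 -7 33 25 44; 0 0 0 -7 33 5 44; 0 0 0 -5 33 0 44; 0 0 0 0 0 0 44")

```text
clock: 4.2
position: [0.4212, -0.1595, 0.142]
tool_rot: [-2.896, -1.194, 0.015]
wrist_force: [0.0, 0.7, -0.7]
opening: 0.048
```

Request:
servo_tool(increments="0 0 0 0 0 0 44; 0 0 0 0 0 0 44")

```text
clock: 4.4
position: [0.4203, -0.1593, 0.1404]
tool_rot: [-2.893, -1.195, 0.02]
wrist_force: [0.8, 0.1, -0.9]
opening: 0.0481
```

Run:
```python
from h import *
im,d,s=snap('wrist','w5'); todo(.451,-.142,.1,45); footfind('w5')
```

```text
rot [-0.29 -0.92  0.15] mm [ 30.7  17.7 -40.4] tz [-0.016  0.005 -1.   ] F [-0.3  0.3 -1.1] op 48.1 t 4.45
w5 [328.5 177.7] [116.4 118.2] [ 0.452  -0.1408  0.012 ]
```

View pics/w5.png

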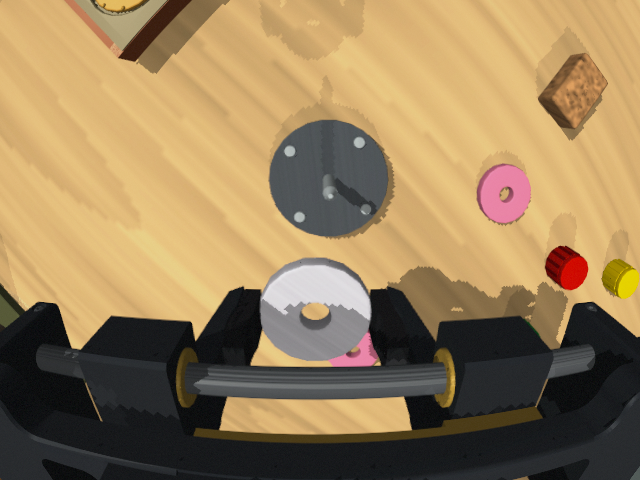

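Run:
```python
from h import *
q=np.load('pics/w5.npz'); P=(q['pos'],q['rot'])
print('tip',wpt(329,195,.069,*P)); print('base',wpt(328,178,.012,*P))
b=blob(q['im'],(315,310),(0,0,90),(180,40,255),30); print(b)
Rw=R.from_rotvec(q['rot']).as_matrix(); Rt=Rw.T
c=wpt(*b[1],q['pos'][2]+.0067,*P)-q['pos']; print('off world',c,'tool',Rt@c)
cv2.imwrite('pics/c5.png',cv2.resize(cv2.cvtColor(q['im'],cv2.COLOR_RGB2BGR)[110:245,260:400],None,fx=4,fy=4))
```

```text
tip [ 0.45085673 -0.14080057  0.069     ]
base [ 0.45163118 -0.14068526  0.012     ]
(8984.5, (314.84222412109375, 309.04864501953125), (103.20948028564453, 111.97801971435547))
off world [0.00251338 0.00073507 0.0067    ] tool [ 0.0022475   0.00115148 -0.00673574]
```

View pics/c5.png

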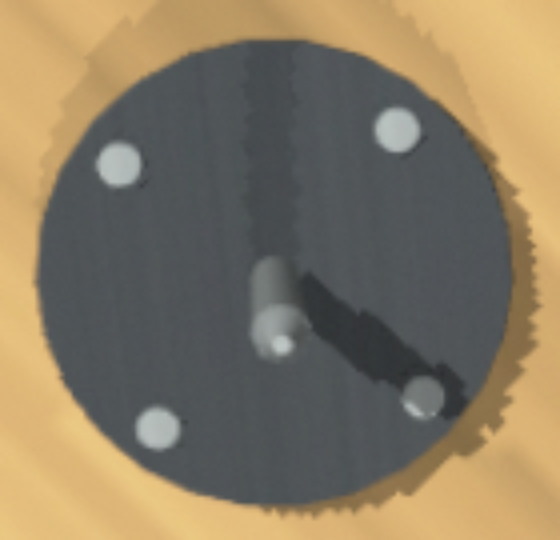

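Request:
servo_tool(increments="-0.3 -1 0.2 15 10 -20 44; 0 0 0 13 7.5 -20 44; 0 0 0 0 0 -10 44; 0 0 0 0 0 0 44; 0 0 0 0 0 0 44")

```text
clock: 4.95
position: [0.4483, -0.148, 0.0875]
tool_rot: [2.905, 1.188, -0.001]
wrist_force: [-0.8, -1.0, 0.4]
opening: 0.048
```

Run:
```python
from h import *
im,d,s=snap('wrist','w6'); todo(.4483,-.1417,.085,45)
im,d,s=snap('top','t6')
cv2.imwrite('pics/c6.png',cv2.resize(cv2.cvtColor(im,cv2.COLOR_RGB2BGR)[200:330,290:430],None,fx=4,fy=4))
```

```text
rot [0.2  0.05 0.55] mm [ 0.3  6.5 -2.6] tz [ 0.001 -0.004 -1.   ] F [-1.  -0.4 -0.7] op 48.2 t 5.0
```

View pics/w6.png

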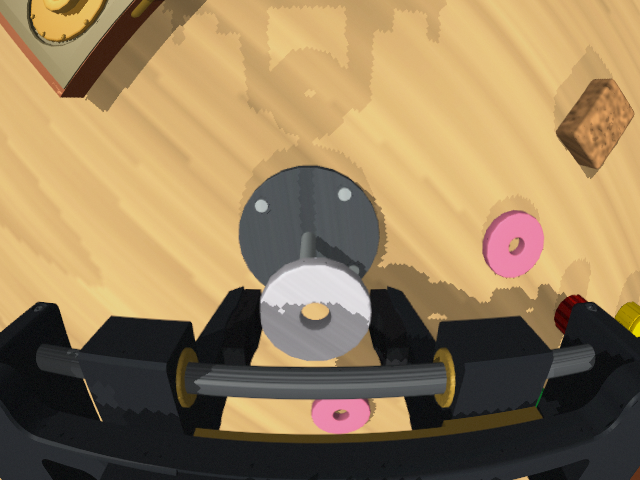

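Request:
servo_tool(increments="0.2 0 0.5 0 7.5 0 44; 0 0 0 0 0 0 44; 0 0 0 0 0 0 44")

```text
clock: 5.35
position: [0.4481, -0.1409, 0.0894]
tool_rot: [2.902, 1.199, 0.005]
wrist_force: [-0.4, 0.2, -0.2]
opening: 0.0478
```

Run:
```python
from h import *
im,d,s=snap('wrist','w7'); todo(.4483,-.1417,.085,45)
cv2.imwrite('pics/c7.png',cv2.resize(cv2.cvtColor(im,cv2.COLOR_RGB2BGR)[200:380,220:400],None,fx=3,fy=3))
```

```text
rot [0.01 0.2  0.08] mm [ 0.1 -1.  -4.4] tz [ 0.003 -0.    -1.   ] F [-0.1  0.1  0.2] op 47.7 t 5.4
```

View pics/c7.png

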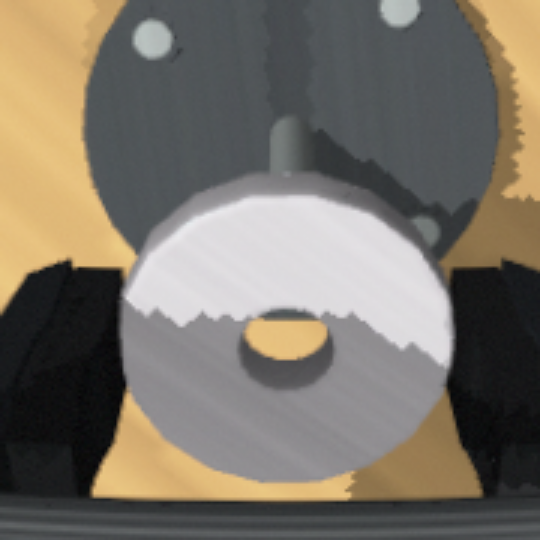

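Request:
servo_tool(increments="0 0.2 0 0 -1 -9 44; 0 0 0 0 0 -9 44; 0 0 0 0 0 -5 44; 0 0 0 0 0 0 44")

```text
clock: 5.8
position: [0.4495, -0.1414, 0.0646]
tool_rot: [2.902, 1.201, 0.004]
wrist_force: [0.5, 0.5, -0.5]
opening: 0.0482
```

Run:
```python
from h import *
im,d,s=snap('wrist','w8'); todo(.4483,-.1417,.0153,45)
cv2.imwrite('pics/c8.png',cv2.resize(cv2.cvtColor(im,cv2.COLOR_RGB2BGR)[200:380,220:400],None,fx=3,fy=3))
```

```text
rot [-0.    0.13  0.03] mm [ -1.1  -0.2 -49.5] tz [ 0.002  0.    -1.   ] F [ 2.   1.3 -0.3] op 48.2 t 5.85
```

View pics/c8.png

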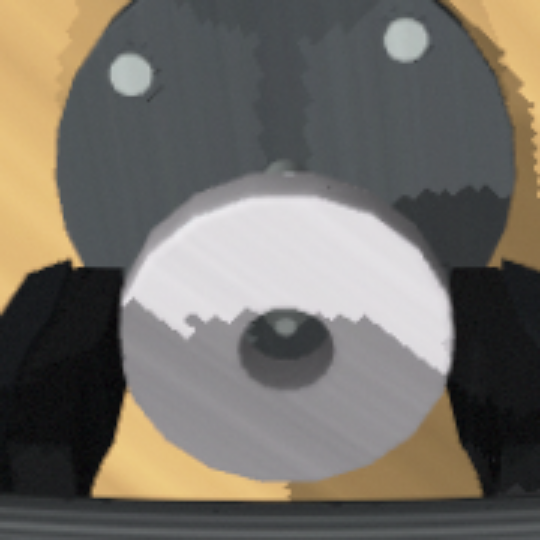

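Request:
servo_tool(increments="0 0.1 0 0.8 0.9 -8 44; 0 0 0 0 0 -10 44; 0 0 0 0 0 -10 44; 0 0 0 0 0 -5 44; 0 0 0 0 0 0 44")

```text
clock: 6.35
position: [0.4497, -0.1406, 0.0284]
tool_rot: [-2.903, -1.201, 0.002]
wrist_force: [0.5, 0.1, 0.3]
opening: 0.048
```

Run:
```python
from h import *
todo(.4503,-.1405,.0153,45)
```

```text
rot [ 0.01 -0.06  0.04] mm [  0.6   0.1 -13.1] tz [-0.001 -0.    -1.   ] F [0.5 0.1 0.3] op 48.0 t 6.35
```

Request:
servo_tool(increments="0 0 0 0 0 -8 44; 0 0 0 0 0 -5 44; 0 0 0 0 0 0 44; 0 0 0 0 0 0 44")

```text
clock: 6.75
position: [0.4499, -0.1407, 0.0149]
tool_rot: [2.902, 1.202, -0.0]
wrist_force: [-0.3, 0.4, 2.3]
opening: 0.0482
```

Run:
```python
from h import *
todo(.4497,-.1406,.0153,45)
```

```text
rot [ 0.03 -0.    0.01] mm [-0.2  0.1  0.4] tz [-0.    -0.001 -1.   ] F [-0.3  0.4  2.3] op 48.2 t 6.75
```

Request:
servo_tool(increments="0 0 0 0 0 0 62; 0 0 0 0 0 0 62; 0 0 0 0 0 0 62; 0 0 0 0 0 0 62")

```text
clock: 7.15
position: [0.4494, -0.1412, 0.0146]
tool_rot: [2.902, 1.201, -0.002]
wrist_force: [-0.7, -0.4, 0.3]
opening: 0.0618
```

Request:
servo_tool(increments="0 0 0 0 0 30 62; 0 0 0 0 0 40 62; 0 0 0 0 0 40 62; 0 0 0 -15 -15 30 62; 0 0 0 0 0 0 62")

```text
clock: 7.65
position: [0.4324, -0.1561, 0.1576]
tool_rot: [-2.902, -1.203, 0.009]
wrist_force: [0.5, 0.3, -0.6]
opening: 0.0623
```

Run:
```python
from h import *
im,d,s=snap('wrist','w9'); todo(.4497,-.1406,.0153,45)
print('tip', wproj([.4503,-.1405,.069],s['position'],s['tool_rot']))
```

```text
rot [-0.01 -0.25 -0.14] mm [  15.9   13.9 -141.1] tz [-0.004  0.    -1.   ] F [ 1.8 -0.1  0. ] op 62.3 t 7.7
tip (np.float64(315.9727725792284), np.float64(206.2728605601829))
```

View pics/w9.png

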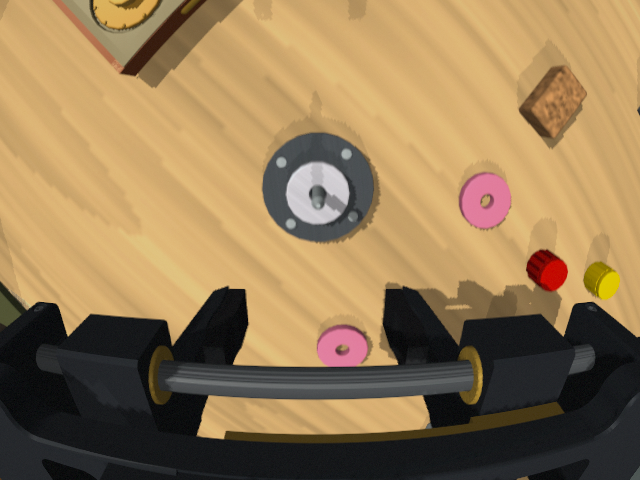

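Request:
servo_tool(increments="0 0 0 2 45 0 50; 0 0 0 2 50 0 50; 0 0 0 2 50 0 50; 0 0 0 2 50 0 50; 0 0 0 2 40 0 50")

```text
clock: 8.2
position: [0.4432, 0.0809, 0.151]
tool_rot: [-2.911, -1.181, 0.012]
wrist_force: [0.7, 0.4, -1.1]
opening: 0.0498
```

Request:
servo_tool(increments="0 0 0 0 0 0 50; 0 0 0 0 0 0 50")

```text
clock: 8.4
position: [0.4425, 0.0899, 0.1484]
tool_rot: [-2.898, -1.201, 0.013]
wrist_force: [-0.3, -0.2, 0.5]
opening: 0.0501
```

Run:
```python
from h import *
im,d,s=snap('wrist','w10'); todo(.4646,.0899,.1,45)
print(wproj([.4646,.0899,.03],s['position'],s['tool_rot']))
```

```text
rot [-0.1  -0.5  -0.01] mm [ 21.9  -0.3 -48.5] tz [-0.009  0.002 -1.   ] F [ 0.3  0.2 -0.9] op 50.4 t 8.45
(np.float64(335.8621916688682), np.float64(207.20094158267673))
```

View pics/w10.png

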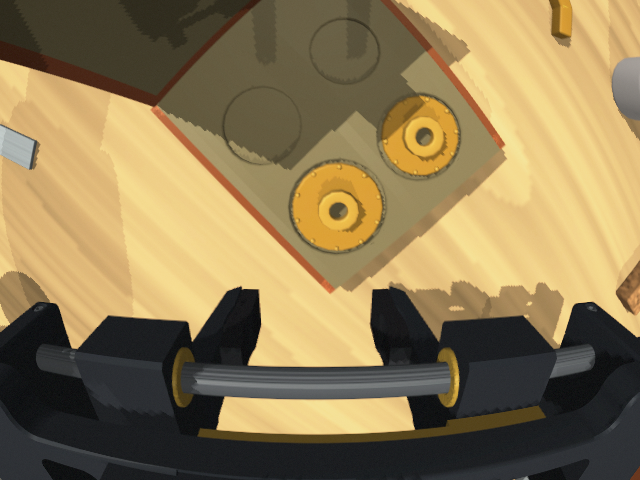

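Run:
```python
from h import *
q=np.load('pics/w10.npz');P=(q['pos'],q['rot'])
for uv in [(337,206),(419,136)]:
    b=blob(q['im'],uv,(8,120,80),(28,255,255),20); print(b,wpt(*b[1],.03,*P))
print(wpt(339,212,.039,*P),wpt(425,138,.039,*P))
```

```text
(6294.0, (336.9454345703125, 206.336181640625), (88.64342498779297, 90.99227142333984)) [0.46561668 0.08980996 0.03      ]
(4883.5, (419.4897766113281, 135.36874389648438), (77.53382110595703, 80.90828704833984)) [0.54515076 0.08591657 0.03      ]
[0.46500368 0.08772479 0.039     ] [0.5454028  0.08389434 0.039     ]
```

Request:
servo_tool(increments="-0.1 -0.5 0 22 0 -30 50; 0 0 0 0 0 -35 50; 0 0 0 0 0 -25 50; 0 0 0 0 0 0 50; 0 0 0 0 0 0 50")

```text
clock: 8.95
position: [0.4659, 0.0822, 0.0544]
tool_rot: [2.906, 1.184, -0.003]
wrist_force: [-0.4, 0.1, 0.2]
opening: 0.0497
```

Run:
```python
from h import *
todo(.4647,.09,.032,45)
```

```text
rot [ 0.23 -0.01  0.67] mm [ -1.2   7.8 -22.4] tz [-0.    -0.004 -1.   ] F [-0.4  0.1  0.2] op 49.7 t 8.95
```

Request:
servo_tool(increments="0.2 0 0.7 -1 9 -8 50; 0 0 0 0 0 -8 50; 0 0 0 0 0 0 50; 0 0 0 0 0 0 50")

```text
clock: 9.35
position: [0.4663, 0.0911, 0.0399]
tool_rot: [2.902, 1.201, 0.006]
wrist_force: [-0.2, -0.6, -0.0]
opening: 0.0496
```

Run:
```python
from h import *
todo(.4647,.09,.032,45)
im,d,s=snap('wrist','w11')
```

```text
rot [-0.05  0.23  0.05] mm [-1.6 -1.1 -7.9] tz [ 0.004  0.001 -1.   ] F [-0.2 -0.6 -0. ] op 49.6 t 9.35
```

View pics/w11.png

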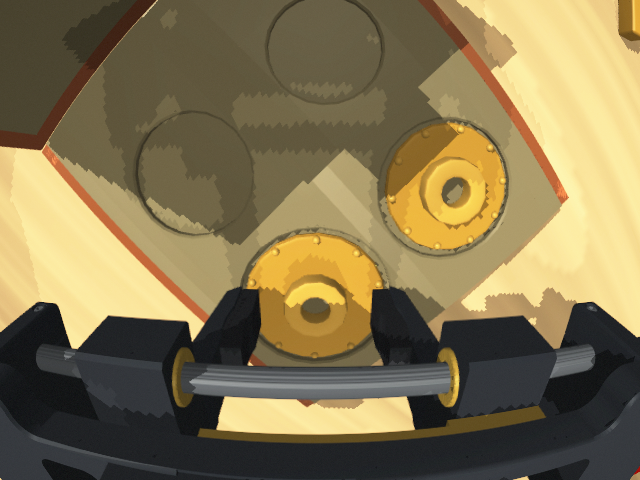

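Request:
servo_tool(increments="0 0.2 0 -1.5 -1 -5 42; 0 0 0 0 0 -2.5 42; 0 0 0 0 0 0 42; 0 0 0 0 0 0 42")

```text
clock: 9.8
position: [0.4651, 0.0899, 0.0325]
tool_rot: [-2.903, -1.201, -0.003]
wrist_force: [0.9, 0.8, -0.6]
opening: 0.0418
```

Run:
```python
from h import *
todo(.4647,.09,.032,45)
```

```text
rot [-0.05  0.08  0.06] mm [-0.4  0.1 -0.5] tz [ 0.001  0.001 -1.   ] F [ 0.9  0.8 -0.6] op 41.8 t 9.8
```

Request:
servo_tool(increments="0 0 0 0 0 0 22; 0 0 0 0 0 0 22; 0 0 0 0 0 0 22; 0 0 0 0 0 0 22; 0 0 0 0 0 0 22")

```text
clock: 10.3
position: [0.4651, 0.0899, 0.0326]
tool_rot: [-2.903, -1.2, -0.003]
wrist_force: [1.0, 0.6, -0.4]
opening: 0.0279
```

Request:
servo_tool(increments="0 0 0 0 0 8 22; 0 0 0 0 0 20 22; 0 0 0 0 0 30 22; 0 0 0 0 0 30 22; 0 0 0 0 0 0 22")

```text
clock: 10.8
position: [0.464, 0.0896, 0.1245]
tool_rot: [-2.903, -1.201, 0.001]
wrist_force: [0.1, 0.3, -0.7]
opening: 0.0282
```

Run:
```python
from h import *
im,d,s=snap('wrist','w12')
todo(.45,-.1406,.12,45)
```

```text
rot [ 0.04 -0.14  0.04] mm [ -13.2 -230.    -3.2] tz [-0.003 -0.001 -1.   ] F [ 0.9 -0.2 -0.7] op 28.2 t 10.85
```

View pics/w12.png

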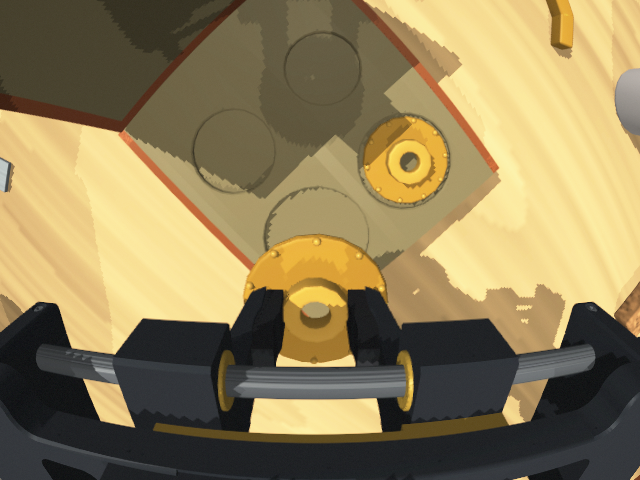

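```bash
cat > hole.py <<'E'
from h import *
def hole(f,box,dz,thr=None):
    q=np.load(f'pics/{f}.npz'); P=(q['pos'],q['rot']); x0,y0,x1,y1=box
    g=cv2.cvtColor(q['im'],cv2.COLOR_RGB2GRAY)[y0:y1,x0:x1]
    cv2.imwrite('pics/hole_%s.png'%f,cv2.resize(cv2.cvtColor(q['im'][y0:y1,x0:x1],cv2.COLOR_RGB2BGR),None,fx=6,fy=6,interpolation=cv2.INTER_CUBIC))
E
python3 - <<'E'
from hole import *
hole('w12',(270,270,360,370),.0065); hole('w7',(270,270,360,370),.0065)
q=np.load('pics/w12.npz');P=(q['pos'],q['rot'])
a=cv2.imread('pics/hole_w12.png');b=cv2.imread('pics/hole_w7.png');cv2.imwrite('pics/hh.png',cv2.resize(np.hstack([a,b]),None,fx=.7,fy=.7))
E
```

```text
(no output)
```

View pics/hh.png

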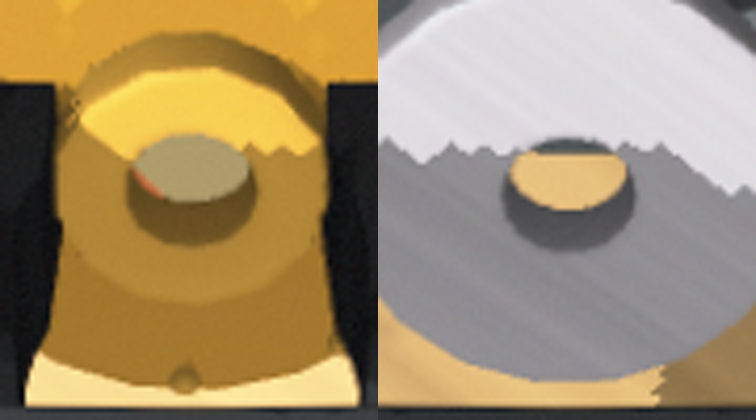

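Request:
servo_tool(increments="0 0 0 -3 -50 0 22; 0 0 0 -3 -50 0 22; 0 0 0 -3 -50 0 22; 0 0 0 -3 -50 0 22; 0 0 0 -1 -30 0 22")

```text
clock: 11.35
position: [0.4489, -0.1381, 0.1202]
tool_rot: [-2.885, -1.225, 0.001]
wrist_force: [-0.7, 0.1, -0.3]
opening: 0.028
```

Request:
servo_tool(increments="0 0 0 0 0 0 22; 0 0 0 0 0 0 22")

```text
clock: 11.55
position: [0.4465, -0.1437, 0.1184]
tool_rot: [-2.892, -1.21, 0.008]
wrist_force: [0.3, 0.1, -0.4]
opening: 0.0284
```

Run:
```python
from h import *
todo(.4498,-.1407,.088,45)
```

```text
rot [-0.25 -0.4  -0.41] mm [  3.3   3.  -30.4] tz [-0.007  0.004 -1.   ] F [ 0.3  0.1 -0.4] op 28.4 t 11.55
```

Request:
servo_tool(increments="-0.25 -0.4 -0.4 4 4 -15 22; 0 0 0 0 0 -12 22; 0 0 0 0 0 0 22; 0 0 0 0 0 0 22")

```text
clock: 11.95
position: [0.4504, -0.1339, 0.0892]
tool_rot: [-2.894, -1.212, 0.001]
wrist_force: [-0.3, 0.1, -1.4]
opening: 0.0281
```

Run:
```python
from h import *
todo(.4498,-.1407,.088,45)
```

```text
rot [-0.19 -0.13 -0.43] mm [-0.6 -6.8 -1.2] tz [-0.002  0.003 -1.   ] F [-0.3  0.1 -1.4] op 28.1 t 11.95
```

Request:
servo_tool(increments="-0.2 -0.1 -0.4 -0.5 -6 0 22; 0 0 0 0 0 0 22; 0 0 0 0 0 0 22")

```text
clock: 12.25
position: [0.4505, -0.1388, 0.0901]
tool_rot: [2.901, 1.206, 0.001]
wrist_force: [0.3, -0.6, 0.1]
opening: 0.028
```

Run:
```python
from h import *
todo(.4498,-.1407,.088,45)
```

```text
rot [-0.    0.04 -0.16] mm [-0.7 -1.9 -2.1] tz [ 0.001  0.    -1.   ] F [ 0.3 -0.6  0.1] op 28.0 t 12.25
```

Request:
servo_tool(increments="0 0 -0.2 -0.7 -2.2 -6 22; 0 0 0 0 0 -10 22; 0 0 0 0 0 0 22; 0 0 0 0 0 0 22")

```text
clock: 12.65
position: [0.4499, -0.1416, 0.0731]
tool_rot: [2.903, 1.199, 0.002]
wrist_force: [-0.7, 0.2, -0.1]
opening: 0.0281
```

Run:
```python
from h import *
im,d,s=snap('wrist','w13')
todo(.4498,-.1407,.0285,45)
cv2.imwrite('pics/c13.png',cv2.resize(cv2.cvtColor(im,cv2.COLOR_RGB2BGR)[200:380,220:400],None,fx=3,fy=3))
```

```text
rot [0.01 0.09 0.11] mm [ -0.1   0.9 -44.6] tz [ 0.002 -0.    -1.   ] F [ 0.1 -0.1 -0.3] op 28.4 t 12.7
```

View pics/c13.png

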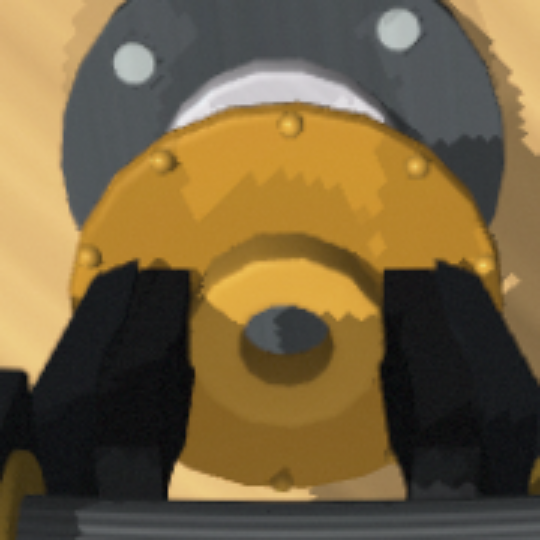

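Request:
servo_tool(increments="0 0.1 0.1 0 1 -8 22; 0 0 0 0 0 -10 22; 0 0 0 0 0 -10 22; 0 0 0 0 0 -6 22; 0 0 0 0 0 0 22")

```text
clock: 13.2
position: [0.45, -0.1402, 0.0358]
tool_rot: [-2.902, -1.203, 0.0]
wrist_force: [0.5, -0.4, -0.0]
opening: 0.0283
```

Run:
```python
from h import *
todo(.4498,-.1407,.0285,45)
```

```text
rot [-0.01 -0.02 -0.03] mm [-0.2 -0.5 -7.3] tz [-0.  0. -1.] F [ 0.5 -0.4 -0. ] op 28.3 t 13.2
```

Request:
servo_tool(increments="0 0 0 0 -0.5 -6 22; 0 0 0 0 0 -2 22; 0 0 0 0 0 0 22; 0 0 0 0 0 0 22")

```text
clock: 13.6
position: [0.4502, -0.1408, 0.0287]
tool_rot: [2.901, 1.203, 0.001]
wrist_force: [-0.0, 0.3, -1.3]
opening: 0.0281
```

Run:
```python
from h import *
todo(.4498,-.1407,.0285,45)
```

```text
rot [ 0.04  0.07 -0.04] mm [-0.4  0.1 -0.2] tz [ 0.001 -0.001 -1.   ] F [-0.   0.3 -1.3] op 28.1 t 13.6
```

Request:
servo_tool(increments="0 0 0 0 0 -0.5 22; 0 0 0 0 0 0 42; 0 0 0 0 0 0 42; 0 0 0 0 0 0 42; 0 0 0 0 0 0 42")

```text
clock: 14.1
position: [0.4504, -0.141, 0.0282]
tool_rot: [2.901, 1.202, 0.002]
wrist_force: [-0.1, -0.3, -0.1]
opening: 0.042
```

Request:
servo_tool(increments="0 0 0 0 0 30 42; 0 0 0 0 0 40 42; 0 0 0 0 0 40 42; 0 0 0 0 0 0 42; 0 0 0 0 0 0 42")

```text
clock: 14.6
position: [0.4494, -0.1407, 0.1403]
tool_rot: [2.902, 1.204, -0.002]
wrist_force: [-0.5, 0.2, 0.1]
opening: 0.042
```

Run:
```python
from h import *
im,d,s=snap('wrist','w14'); todo(.545,.086,.13,45)
```

```text
rot [ 0.04 -0.08 -0.06] mm [ 95.6 226.7 -10.1] tz [-0.001 -0.001 -1.   ] F [ 0.1 -0.4  1. ] op 42.2 t 14.65
```

View pics/w14.png

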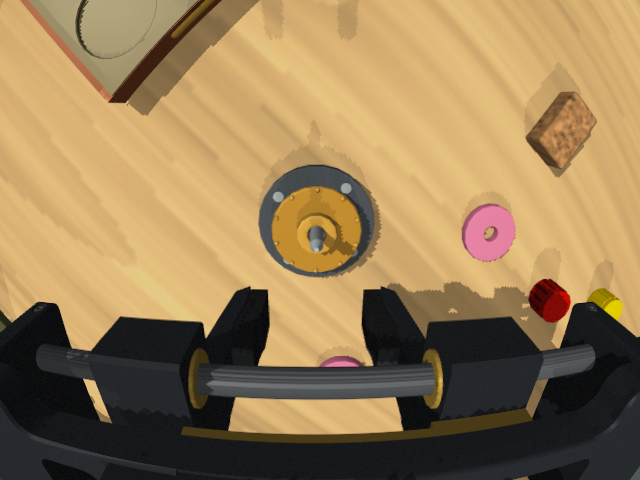

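Request:
servo_tool(increments="0 0 0 20 46 0 42; 0 0 0 20 46 0 42; 0 0 0 20 46 0 42; 0 0 0 20 46 0 42; 0 0 0 14 40 0 42")

```text
clock: 15.15
position: [0.5392, 0.0798, 0.1327]
tool_rot: [2.912, 1.173, -0.029]
wrist_force: [0.1, -0.1, 0.1]
opening: 0.0425
```

Request:
servo_tool(increments="0 0 0 0 0 0 42; 0 0 0 0 0 0 42; 0 0 0 0 0 0 42")

```text
clock: 15.45
position: [0.5385, 0.0884, 0.1282]
tool_rot: [-2.904, -1.191, 0.033]
wrist_force: [0.3, -0.6, -0.3]
opening: 0.0421
```

Run:
```python
from h import *
todo(.545,.086,.06,45)
```

```text
rot [ 0.35 -1.17  0.39] mm [  6.5  -2.4 -68.2] tz [-0.02  -0.006 -1.   ] F [ 0.3 -0.6 -0.3] op 42.1 t 15.45
```

Request:
servo_tool(increments="0.35 -1.2 0.4 6.5 -1 -30 42; 0 0 0 0 0 -30 42; 0 0 0 0 0 0 42; 0 0 0 0 0 0 42")

```text
clock: 15.85
position: [0.5435, 0.0796, 0.066]
tool_rot: [2.904, 1.189, -0.006]
wrist_force: [-0.1, -0.9, -0.4]
opening: 0.0421
```

Run:
```python
from h import *
todo(.545,.086,.0325,45); im,d,s=snap('wrist','w15')
```

```text
rot [ 0.28 -0.1   0.48] mm [  1.5   6.4 -33.5] tz [-0.002 -0.005 -1.   ] F [-0.1 -0.9 -0.4] op 42.1 t 15.85
```

View pics/w15.png

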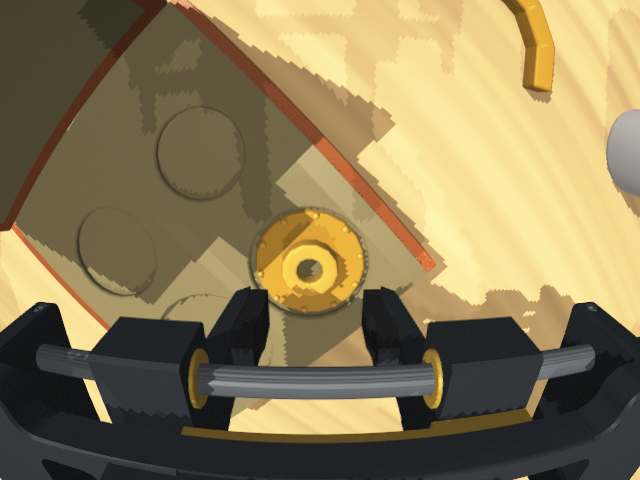

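Run:
```python
from h import *
q=np.load('pics/w15.npz');P=(q['pos'],q['rot'])
b=blob(q['im'],(308,258),(8,120,80),(28,255,255),20); print(b,wpt(*b[1],.03,*P))
```

```text
(8800.0, (309.5448913574219, 260.4060974121094), (103.12142944335938, 109.5723648071289)) [0.54761609 0.0858596  0.03      ]
```

Request:
servo_tool(increments="0.3 -0.1 0.5 1.5 6.5 -8 42; 0 0 0 0 0 -10 42; 0 0 0 0 0 -8 42; 0 0 0 0 0 0 42; 0 0 0 0 0 0 42")

```text
clock: 16.4
position: [0.5468, 0.0862, 0.0411]
tool_rot: [2.902, 1.202, 0.008]
wrist_force: [0.7, 0.3, 0.4]
opening: 0.0422
```

Run:
```python
from h import *
todo(.545,.086,.0325,45)
```

```text
rot [-0.1   0.28  0.01] mm [-1.8 -0.2 -8.6] tz [ 0.005  0.002 -1.   ] F [0.7 0.3 0.4] op 42.2 t 16.4
```

Request:
servo_tool(increments="-0.1 0.3 0 -1 0 -6 42; 0 0 0 0 0 -2.5 42; 0 0 0 0 0 0 42; 0 0 0 0 0 0 42")

```text
clock: 16.8
position: [0.5459, 0.0863, 0.0321]
tool_rot: [2.902, 1.202, -0.001]
wrist_force: [0.7, 0.5, 0.1]
opening: 0.0421
```

Run:
```python
from h import *
todo(.546,.086,.0325,45)
im,d,s=snap('wrist','w16')
cv2.imwrite('pics/c16.png',cv2.resize(cv2.cvtColor(im,cv2.COLOR_RGB2BGR)[200:380,220:400],None,fx=3,fy=3))
```

```text
rot [ 0.01 -0.02  0.  ] mm [ 0.1 -0.3  0.4] tz [-0. -0. -1.] F [0.7 0.5 0.1] op 42.1 t 16.8
```

View pics/c16.png

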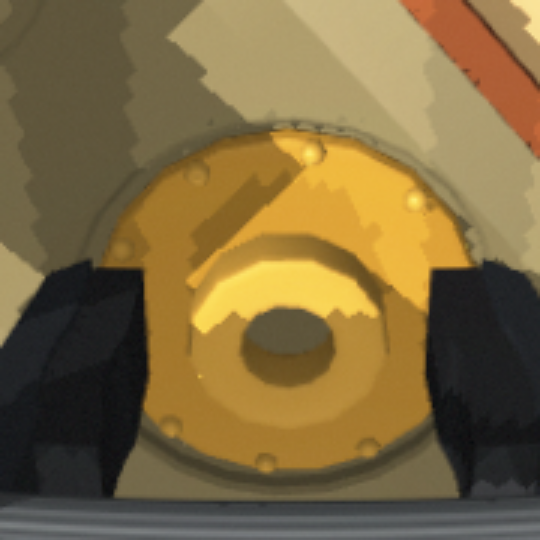

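Request:
servo_tool(increments="0 0 0 0 0 0 22; 0 0 0 0 0 0 22; 0 0 0 0 0 0 22; 0 0 0 0 0 0 22; 0 0 0 0 0 0 22")

```text
clock: 17.35
position: [0.5461, 0.0863, 0.0325]
tool_rot: [2.902, 1.202, 0.0]
wrist_force: [-0.4, 0.9, 0.1]
opening: 0.0287
```

Request:
servo_tool(increments="0 0 0 0 0 8 22; 0 0 0 0 0 20 22; 0 0 0 0 0 30 22; 0 0 0 0 0 30 22; 0 0 0 0 0 0 22")

```text
clock: 17.85
position: [0.5451, 0.0861, 0.1244]
tool_rot: [2.902, 1.202, -0.003]
wrist_force: [0.5, -0.3, -0.1]
opening: 0.029
```

Request:
servo_tool(increments="0 0 0 -20 -46 0 22; 0 0 0 -20 -46 0 22; 0 0 0 -20 -46 0 22; 0 0 0 -20 -46 0 22; 0 0 0 -14 -38 0 22")

```text
clock: 18.35
position: [0.4514, -0.1313, 0.1253]
tool_rot: [-2.889, -1.224, -0.014]
wrist_force: [0.6, -0.9, -0.4]
opening: 0.0288
```

Request:
servo_tool(increments="0 0 0 0 0 0 22; 0 0 0 0 0 0 22; 0 0 0 0 0 0 22")

```text
clock: 18.65
position: [0.447, -0.1383, 0.1244]
tool_rot: [-2.898, -1.205, -0.005]
wrist_force: [-0.6, -0.2, -0.9]
opening: 0.0285
```

Run:
```python
from h import *
todo(.4500,-.1407,.088,45);im,d,s=snap('wrist','w17')
```

```text
rot [-0.23  0.09 -0.17] mm [  3.   -2.4 -36.4] tz [ 0.002  0.004 -1.   ] F [-0.6 -0.2 -0.9] op 28.5 t 18.65
```

View pics/w17.png

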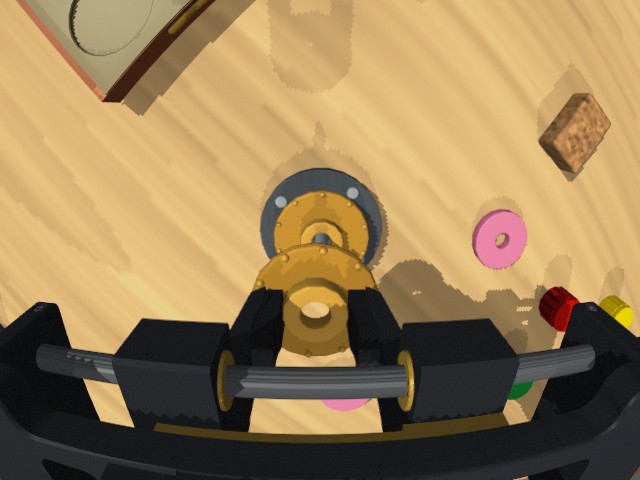

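Request:
servo_tool(increments="-0.2 0.1 -0.2 3 -5 -15 22; 0 0 0 0 0 -15 22; 0 0 0 0 0 0 22; 0 0 0 0 0 0 22")

```text
clock: 19.1
position: [0.4541, -0.1366, 0.094]
tool_rot: [-2.894, -1.219, -0.008]
wrist_force: [-0.6, 0.1, -0.6]
opening: 0.0284
```

Run:
```python
from h import *
todo(.4500,-.1407,.086,45)
```

```text
rot [-0.19  0.23 -0.67] mm [-4.1 -4.1 -8. ] tz [ 0.004  0.003 -1.   ] F [-0.6  0.1 -0.6] op 28.4 t 19.1
```

Request:
servo_tool(increments="-0.2 0.2 -0.7 -4 -4 -4 22; 0 0 0 0 0 -2 22; 0 0 0 0 0 0 22")

```text
clock: 19.4
position: [0.451, -0.1395, 0.0887]
tool_rot: [2.901, 1.203, 0.003]
wrist_force: [-0.0, -0.2, 0.1]
opening: 0.0287
```

Run:
```python
from h import *
todo(.4500,-.1407,.075,45)
```

```text
rot [ 0.01  0.14 -0.06] mm [ -1.   -1.2 -13.7] tz [ 0.002 -0.    -1.   ] F [-0.  -0.2  0.1] op 28.7 t 19.4
```

Request:
servo_tool(increments="0 0.1 0 -1.2 -1.3 -4 22; 0 0 0 0 0 -10 22; 0 0 0 0 0 0 22; 0 0 0 0 0 0 22")

```text
clock: 19.8
position: [0.4498, -0.1412, 0.0738]
tool_rot: [2.901, 1.203, 0.002]
wrist_force: [0.3, 0.9, -0.6]
opening: 0.0285
```

Run:
```python
from h import *
todo(.4500,-.1407,.0415,45)
```

```text
rot [ 0.02  0.07 -0.03] mm [  0.2   0.5 -32.3] tz [ 0.001 -0.    -1.   ] F [ 0.3  0.9 -0.6] op 28.5 t 19.8
```

Request:
servo_tool(increments="0 0 0 0 0.4 -8 22; 0 0 0 0 0 -10 22; 0 0 0 0 0 -9 22; 0 0 0 0 0 0 22; 0 0 0 0 0 0 22")

```text
clock: 20.3
position: [0.4497, -0.1406, 0.0438]
tool_rot: [2.902, 1.203, 0.001]
wrist_force: [1.0, 0.3, -0.2]
opening: 0.0289
```

Run:
```python
from h import *
todo(.4500,-.1407,.0415,45)
```

```text
rot [ 0.01  0.03 -0.05] mm [ 0.3 -0.1 -2.3] tz [ 0. -0. -1.] F [ 1.   0.3 -0.2] op 28.9 t 20.3
```

Request:
servo_tool(increments="0 0 0 0 0 -3 22; 0 0 0 0 0 0 22; 0 0 0 0 0 0 42; 0 0 0 0 0 0 42; 0 0 0 0 0 0 42")

```text
clock: 20.8
position: [0.4503, -0.1408, 0.0417]
tool_rot: [2.9, 1.203, 0.003]
wrist_force: [-0.7, -0.4, 0.1]
opening: 0.0418
```

Request:
servo_tool(increments="0 0 0 0 0 30 50; 0 0 0 0 0 40 50; 0 0 0 0 0 30 50; 0 0 0 0 0 0 50; 0 0 0 0 0 0 50")

```text
clock: 21.3
position: [0.4495, -0.1406, 0.144]
tool_rot: [2.901, 1.203, 0.0]
wrist_force: [0.2, 0.6, -0.4]
opening: 0.0499
```

Run:
```python
from h import *
im,d,s=snap('wrist','w18'); todo(.556,-.349,.14,45)
im,d,s=snap('top','t18')
```

```text
rot [ 0.04  0.02 -0.06] mm [ 106.4 -208.4   -3.8] tz [ 0.    -0.001 -1.   ] F [-0.2  0.2 -0.2] op 50.1 t 21.35
```

View pics/w18.png

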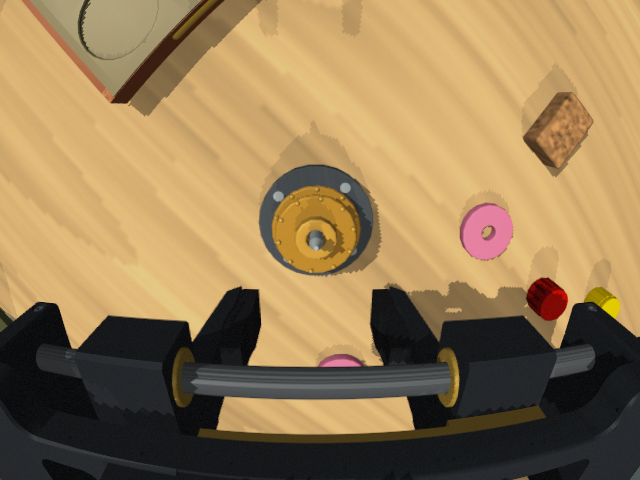

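View pics/t18.png

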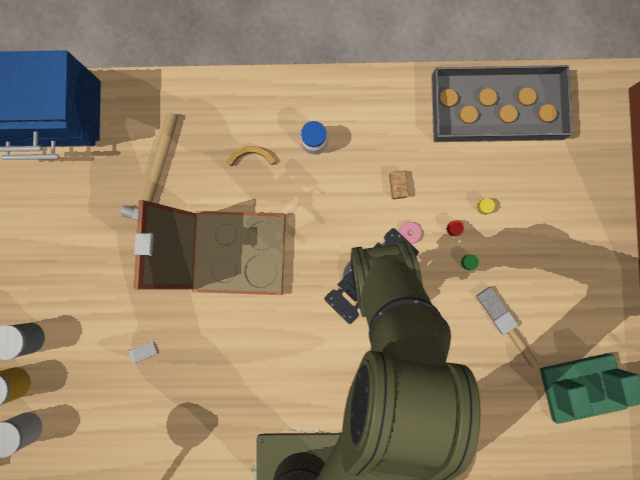

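Request:
servo_tool(increments="0 0 0 17 -48 5 54; 0 0 0 17 -48 0 54; 0 0 0 17 -48 0 54; 0 0 0 17 -48 0 54; 0 0 0 12 -38 0 54")

```text
clock: 21.9
position: [0.5261, -0.3643, 0.1411]
tool_rot: [-2.876, -1.225, 0.016]
wrist_force: [0.4, 0.0, -0.0]
opening: 0.0541
```

Request:
servo_tool(increments="0 0 0 0 0 0 54; 0 0 0 0 0 0 54; 0 0 0 0 0 0 54")

```text
clock: 22.2
position: [0.5235, -0.37, 0.1353]
tool_rot: [-2.879, -1.212, 0.024]
wrist_force: [0.8, 0.2, -0.0]
opening: 0.054
```

Run:
```python
from h import *
im,d,s=snap('wrist','w19'); todo(.556,-.348,.06,45)
b=blob(im,wproj([.556,-.348,.03],s['position'],s['tool_rot']),(0,150,60),(8,255,255),40); print(b,wpt(*b[1],.03,s['position'],s['tool_rot']),wpt(*b[1],.015,s['position'],s['tool_rot']))
```

```text
rot [-0.62 -1.21 -0.73] mm [ 32.5  21.1 -75.3] tz [-0.021  0.011 -1.   ] F [-0.2  0.1 -0.3] op 54.3 t 22.25
(1959.0, (333.24462890625, 178.5830841064453), (49.00651931762695, 51.87940979003906)) [ 0.5587075  -0.35014406  0.03      ] [ 0.55721751 -0.35225768  0.015     ]
```

View pics/w19.png

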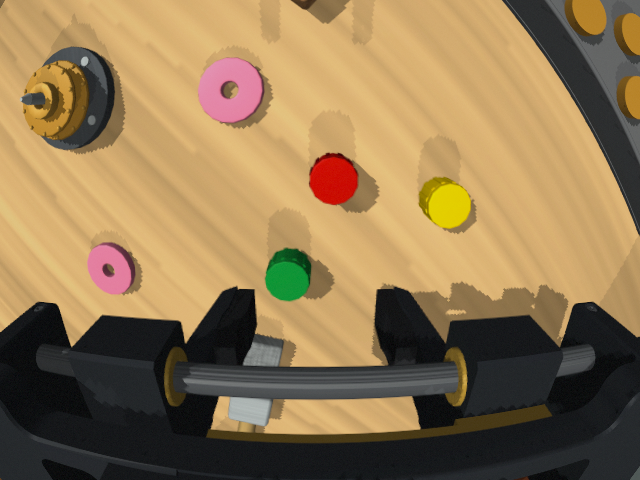

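Request:
servo_tool(increments="-0.6 -1.2 -0.7 17 10 0 54; 0 0 0 18 10 0 54; 0 0 0 0 0 -30 54; 0 0 0 0 0 -30 54; 0 0 0 0 0 0 54")

```text
clock: 22.75
position: [0.5634, -0.3385, 0.0749]
tool_rot: [-2.891, -1.219, -0.003]
wrist_force: [-1.1, 0.5, -0.1]
opening: 0.0539
```

Request:
servo_tool(increments="0 0 0 0 0 0 54")

```text
clock: 22.85
position: [0.5645, -0.3371, 0.0754]
tool_rot: [-2.89, -1.222, -0.004]
wrist_force: [-0.5, -0.3, -0.0]
opening: 0.054
```

Run:
```python
from h import *
im,d,s=snap('wrist','w20'); todo(.5575,-.3495,.01,45)
b=blob(im,wproj([.556,-.348,.03],s['position'],s['tool_rot']),(0,150,60),(8,255,255),40); print(b,wpt(*b[1],.03,s['position'],s['tool_rot']),wpt(*b[1],.015,s['position'],s['tool_rot']))
```

```text
rot [-0.3   0.02 -0.86] mm [ -6.8 -12.7 -65.5] tz [ 0.     0.005 -1.   ] F [0.2 0.7 0.8] op 54.1 t 22.9
(3119.5, (321.98931884765625, 281.4516906738281), (59.44953918457031, 68.69786071777344)) [ 0.56179415 -0.34704082  0.03      ] [ 0.55713361 -0.35221512  0.015     ]
```

View pics/w20.png

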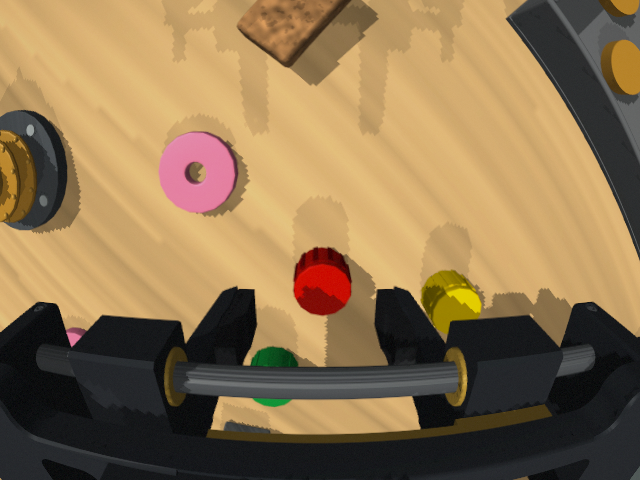

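Run:
```python
from h import *
q=np.load('pics/w20.npz');P=(q['pos'],q['rot'])
print(wpt(322.5,288,.03,*P)); q=np.load('pics/w19.npz');P=(q['pos'],q['rot']); print(wpt(333.5,180,.03,*P))
```

```text
[ 0.55914524 -0.35022924  0.03      ]
[ 0.55814452 -0.35097275  0.03      ]
```

Request:
servo_tool(increments="-0.3 0 -0.9 -6 -12 0 54; 0 0 0 0 0 -12 54; 0 0 0 0 0 0 54; 0 0 0 0 0 0 54")

```text
clock: 23.3
position: [0.5592, -0.3519, 0.0665]
tool_rot: [2.899, 1.195, 0.005]
wrist_force: [-0.3, 0.2, 0.3]
opening: 0.0538
```

Run:
```python
from h import *
im,d,s=snap('wrist','w21'); todo(.559,-.35,.01,45)
```

```text
rot [0.21 0.25 0.18] mm [ -0.1   1.5 -56.3] tz [ 0.004 -0.004 -1.   ] F [-0.2  1.   0.4] op 54.0 t 23.35
```

View pics/w21.png

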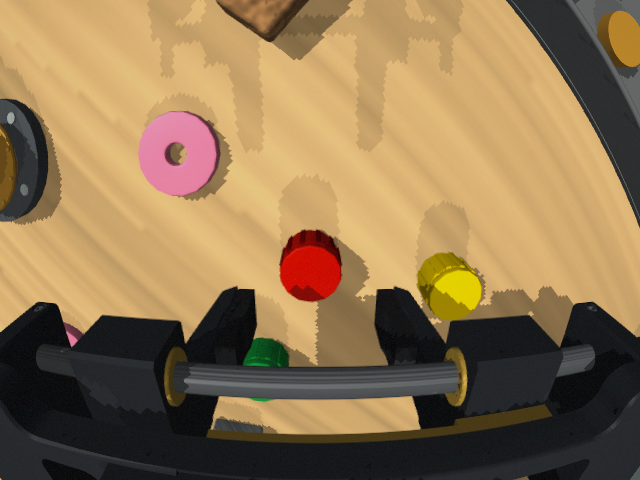

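Request:
servo_tool(increments="0.2 0.2 0.2 0 1.5 -15 54; 0 0 0 0 0 -15 54; 0 0 0 0 0 -15 54; 0 0 0 0 0 0 54; 0 0 0 0 0 0 54")

```text
clock: 23.85
position: [0.5585, -0.3489, 0.0161]
tool_rot: [-2.9, -1.203, 0.0]
wrist_force: [0.2, -0.1, -0.0]
opening: 0.054
```

Run:
```python
from h import *
todo(.5585,-.35,.01,45)
```

```text
rot [-0.1  -0.05 -0.06] mm [-0.  -1.1 -6.1] tz [-0.001  0.002 -1.   ] F [ 0.2 -0.1 -0. ] op 54.0 t 23.85
```

Request:
servo_tool(increments="-0.1 0 0 0 -1.2 -6 54; 0 0 0 0 0 0 54; 0 0 0 0 0 0 54")

```text
clock: 24.15
position: [0.5588, -0.3503, 0.0099]
tool_rot: [2.901, 1.204, -0.001]
wrist_force: [0.2, 0.3, -0.0]
opening: 0.0542
```

Request:
servo_tool(increments="0 0 0 0 0 0 28; 0 0 0 0 0 0 28; 0 0 0 0 0 0 28; 0 0 0 0 0 0 28; 0 0 0 0 0 0 28")

```text
clock: 24.65
position: [0.5594, -0.3506, 0.011]
tool_rot: [2.9, 1.203, 0.001]
wrist_force: [-0.3, 0.9, -0.9]
opening: 0.0333
```

Request:
servo_tool(increments="0 0 0 0 0 10 28; 0 0 0 0 0 30 28; 0 0 0 0 0 40 28; 0 0 0 0 0 40 28; 0 0 0 0 0 0 28")

```text
clock: 25.15
position: [0.5582, -0.3497, 0.1362]
tool_rot: [-2.901, -1.205, 0.001]
wrist_force: [0.0, -0.7, -0.5]
opening: 0.0332
```

Run:
```python
from h import *
im,d,s=snap('wrist','w22'); todo(.45,-.1407,.13,45)
```

```text
rot [-0.09 -0.26 -0.1 ] mm [-106.6  208.4   -3.7] tz [-0.004  0.002 -1.   ] F [ 0.2  0.4 -0.5] op 33.3 t 25.2
```

View pics/w22.png

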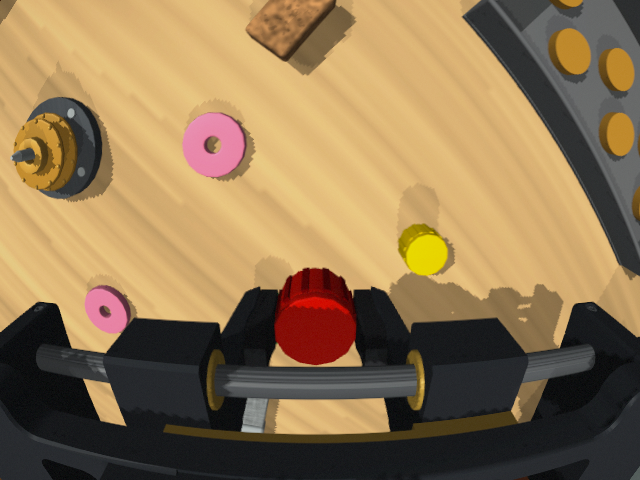

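Run:
```python
from h import *
q=np.load('pics/w22.npz');P=(q['pos'],q['rot'])
hsv=cv2.cvtColor(q['im'],cv2.COLOR_RGB2HSV); m=((hsv[...,0]<8)|(hsv[...,0]>172))&(hsv[...,1]>150)&(hsv[...,2]>130)
m=m.astype('uint8')*255; m[:300]=0
cv2.imwrite('pics/c22.png',cv2.resize(cv2.cvtColor(q['im'],cv2.COLOR_RGB2BGR)[260:380,255:375],None,fx=4,fy=4))
Rw=R.from_rotvec(q['rot']).as_matrix()
c=wpt(315.5,330,q['pos'][2]+.019,*P)-q['pos']; print(c,Rw.T@c)
q=np.load('pics/w12.npz');P=(q['pos'],q['rot']);c=wpt(315.5,315,q['pos'][2]+.0065,*P)-q['pos']; Rw=R.from_rotvec(q['rot']).as_matrix();print(c,Rw.T@c)
```

```text
[ 0.00060604 -0.00140176  0.019     ] [-0.0005737   0.00141254 -0.01900021]
[ 0.00041029 -0.00160788  0.0065    ] [-0.00084868  0.00142576 -0.00650004]
```

View pics/c22.png

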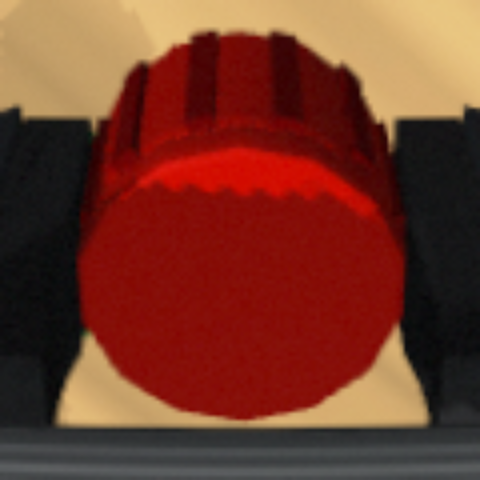

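Request:
servo_tool(increments="0 -0.2 0 -22 44 0 28; 0 0 0 -22 44 0 28; 0 0 0 -22 44 0 28; 0 0 0 -22 44 0 28; 0 0 0 -15 26 0 28")

```text
clock: 25.7
position: [0.4485, -0.1476, 0.1318]
tool_rot: [2.907, 1.189, -0.0]
wrist_force: [1.4, 1.1, -0.7]
opening: 0.0334
```

Request:
servo_tool(increments="0 0 0 0 0 0 28; 0 0 0 0 0 0 28; 0 0 0 0 0 0 28")

```text
clock: 26.0
position: [0.4449, -0.1434, 0.1307]
tool_rot: [-2.9, -1.198, 0.009]
wrist_force: [-0.3, -0.9, -0.9]
opening: 0.0333
```

Run:
```python
from h import *
todo(.45,-.1407,.095,45)
```

```text
rot [-0.1  -0.39  0.09] mm [  5.1   2.7 -35.7] tz [-0.007  0.002 -1.   ] F [-0.3 -0.9 -0.9] op 33.3 t 26.0
```

Request:
servo_tool(increments="-0.1 -0.4 0.1 5 0 -15 28; 0 0 0 0 0 -12 28; 0 0 0 0 0 0 28; 0 0 0 0 0 0 28")

```text
clock: 26.4
position: [0.4531, -0.1489, 0.1024]
tool_rot: [2.903, 1.189, 0.005]
wrist_force: [0.9, -0.5, -0.9]
opening: 0.0336
```

Run:
```python
from h import *
todo(.45,-.1407,.09,45)
```

```text
rot [0.16 0.25 0.46] mm [ -3.1   8.2 -12.4] tz [ 0.004 -0.003 -1.   ] F [ 0.9 -0.5 -0.9] op 33.6 t 26.4
```

Request:
servo_tool(increments="0.2 0.2 0.5 -3 8 -5 28; 0 0 0 0 0 -3 28; 0 0 0 0 0 0 28;0 0 0 0 0 0 28")

```text
clock: 26.8
position: [0.4507, -0.1413, 0.0946]
tool_rot: [2.902, 1.202, 0.004]
wrist_force: [0.4, 0.5, -1.5]
opening: 0.0334
```

Run:
```python
from h import *
todo(.45,-.1407,.09,45)
```

```text
rot [-0.04  0.15  0.02] mm [-0.7  0.6 -4.6] tz [ 0.003  0.001 -1.   ] F [ 0.4  0.5 -1.5] op 33.4 t 26.8
```

Request:
servo_tool(increments="0 0.15 0 -0.8 0.7 -6 28; 0 0 0 0 0 -6 28; 0 0 0 0 0 -4 28;0 0 0 0 0 0 28; 0 0 0 0 0 0 28")

```text
clock: 27.3
position: [0.45, -0.1406, 0.0773]
tool_rot: [-2.902, -1.202, -0.0]
wrist_force: [-0.1, 0.2, -1.0]
opening: 0.0329
```

Run:
```python
from h import *
todo(.45,-.1407,.0585,45)
```

```text
rot [-0.02  0.    0.01] mm [ -0.   -0.1 -18.8] tz [ 0.  0. -1.] F [-0.1  0.2 -1. ] op 32.9 t 27.3
```

Bottom of cap is at 67 mm, no contact: the pin is in the hole. Continue.

Request:
servo_tool(increments="0 0 0 0 0 -7 28; 0 0 0 0 0 -7 28; 0 0 0 0 0 -3 28;0 0 0 0 0 0 28; 0 0 0 0 0 0 28")

```text
clock: 27.8
position: [0.4501, -0.1406, 0.0586]
tool_rot: [-2.902, -1.202, -0.0]
wrist_force: [0.5, 0.6, 1.9]
opening: 0.0334
```

Run:
```python
from h import *
todo(.45,-.1407,.0585,45)
```

```text
rot [-0.03  0.01  0.01] mm [-0.1 -0.1 -0.1] tz [ 0.  0. -1.] F [0.5 0.6 1.9] op 33.4 t 27.8
```

Request:
servo_tool(increments="0 0 0 0 0 0 50; 0 0 0 0 0 0 50; 0 0 0 0 0 0 50; 0 0 0 0 0 0 50")

```text
clock: 28.2
position: [0.4505, -0.1407, 0.0592]
tool_rot: [2.902, 1.202, 0.002]
wrist_force: [0.2, -0.1, -0.2]
opening: 0.05
```

Request:
servo_tool(increments="0 0 0 0 0 35 50; 0 0 0 0 0 40 50; 0 0 0 0 0 40 50; 0 0 0 0 0 0 50; 0 0 0 0 0 0 50")

```text
clock: 28.7
position: [0.4494, -0.1404, 0.1773]
tool_rot: [-2.902, -1.202, 0.001]
wrist_force: [0.1, -0.2, -0.0]
opening: 0.0501
```

Run:
```python
from h import *
im,d,s=snap('wrist','w23'); todo(.45,-.1407,.0585,45); print(s['joints'].round(2))
im,d,s=snap('side','s23')
cv2.imwrite('pics/c23.png',cv2.resize(cv2.cvtColor(im,cv2.COLOR_RGB2BGR)[160:350,250:420],None,fx=3,fy=3))
```

```text
rot [-0.01 -0.05 -0.01] mm [   0.4   -0.3 -118.7] tz [-0.001  0.    -1.   ] F [-0.7 -0.9  0.7] op 49.9 t 28.75
[ 0.37  0.6  -0.25  2.08  0.3   0.49 -0.9 ]
```

View pics/w23.png

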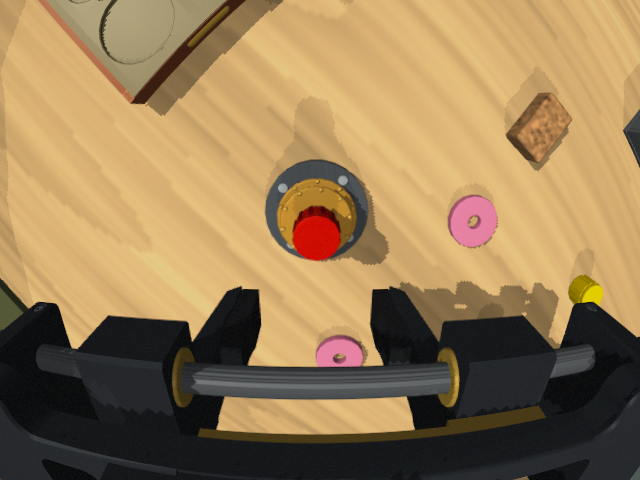

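View pics/c23.png

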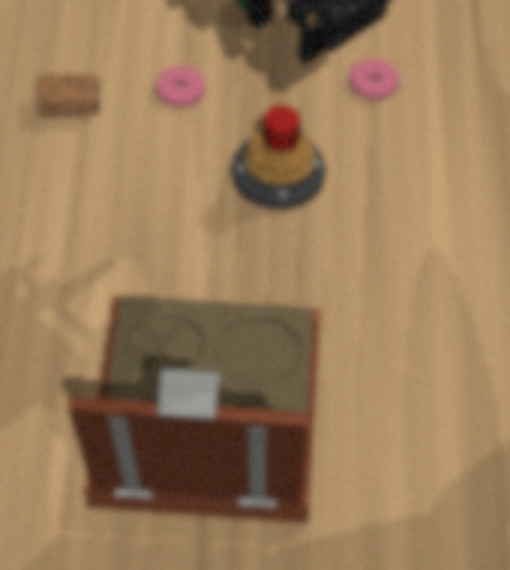

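Run:
```python
from h import *
c=np.array([.5075,.140,0]); ex=np.array([.9988,-.049,0]); ey=np.array([.049,.9988,0]); H=c+.1*ey+[0,0,.036]
for th in (1.75,1.8,1.85,1.9,1.95,2.0):
    e=H+.207*(-ey*np.cos(th)+np.array([0,0,1])*np.sin(th))
    print(th,e.round(3),[np.round(proj('top',e+s*.085*ex),1) for s in (1,-1)],[np.round(proj('side',e+s*.085*ex),1) for s in (1,-1)])
print('corners',[np.round(proj('top',c+a*.085*ex+b*.1*ey+[0,0,.03]),1) for a in (1,-1) for b in (1,-1)])
```

```text
1.75 [0.514 0.277 0.24 ] [array([151.5, 198.9]), array([145.9, 288.8])] [array([272.5, 282.9]), array([351.8, 288.6])]
1.8 [0.515 0.287 0.238] [array([146.6, 198.9]), array([140.9, 288.5])] [array([271.9, 287.4]), array([351.5, 293.1])]
1.85 [0.515 0.297 0.235] [array([141.8, 198.9]), array([136.1, 288.3])] [array([271.3, 291.9]), array([351.2, 297.7])]
1.9 [0.516 0.307 0.232] [array([137.2, 199. ]), array([131.4, 288.1])] [array([270.7, 296.6]), array([350.9, 302.4])]
1.95 [0.516 0.316 0.228] [array([132.8, 199.1]), array([127. , 287.9])] [array([270.2, 301.3]), array([350.6, 307.2])]
2.0 [0.517 0.326 0.224] [array([128.6, 199.2]), array([122.8, 287.7])] [array([269.7, 306.2]), array([350.3, 312.1])]
corners [array([195.5, 213. ]), array([283.8, 216.2]), array([191.3, 288.5]), array([280.6, 291.9])]
```

Request:
servo_tool(increments="0 0 8 5 45 30 5; 0 0 8 5 45 30 5; 0 0 8 5 45 30 5; 0 0 8 5 45 30 5; 0 0 8 5 45 15 5")

```text
clock: 29.3
position: [0.4673, 0.0733, 0.3002]
tool_rot: [-2.303, -2.133, 0.036]
wrist_force: [0.7, -0.5, -0.7]
opening: 0.0119
```

Request:
servo_tool(increments="0 0 0.5 9 50 0 0; 0 0 0.5 9 50 0 0; 0 0 0.5 9 50 0 0; 0 0 0.5 9 50 0 0; 0 0 0 9 50 0 0")

```text
clock: 29.8
position: [0.5097, 0.3198, 0.2943]
tool_rot: [-2.261, -2.177, 0.052]
wrist_force: [1.5, -0.2, 0.6]
opening: 0.0002
```

Run:
```python
from h import *
todo(.515,.35,.30,87)
```

```text
rot [ 1.2  -1.47 -0.81] mm [ 5.3 30.2  5.7] tz [-0.025 -0.021 -0.999] F [ 1.5 -0.2  0.6] op 0.2 t 29.8
```

Request:
servo_tool(increments="1.2 -1.5 -0.8 5 20 5 0; 0 0 0 0 5 0 0; 0 0 0 0 0 0 0; 0 0 0 0 0 0 0")

```text
clock: 30.2
position: [0.5106, 0.352, 0.2911]
tool_rot: [-2.263, -2.171, 0.015]
wrist_force: [-0.1, 0.3, 0.1]
opening: 0.0003
```

Run:
```python
from h import *
todo(.515,.35,.30,87)
im,d,s=snap('wrist','w24'); print(s['joints'].round(2)); snap('side','s24')
```

```text
rot [ 0.17 -0.61 -0.62] mm [ 4.4 -2.   8.9] tz [-0.011 -0.003 -1.   ] F [-0.1  0.3  0.1] op 0.3 t 30.2
[-0.4   0.67 -0.52  1.49  0.35  1.08 -1.03]
```

View pics/w24.png

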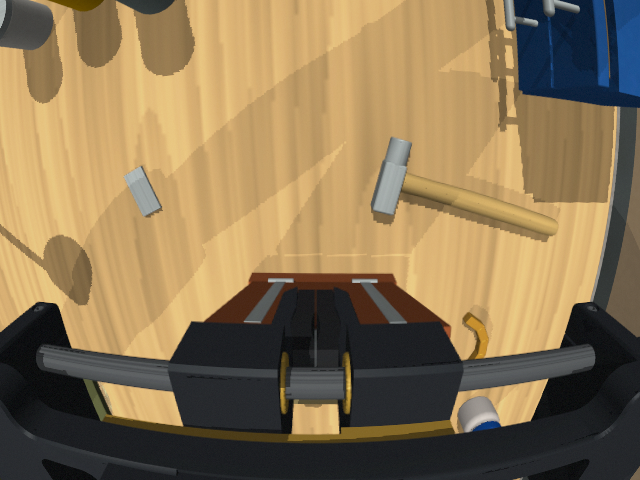

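View pics/s24.png

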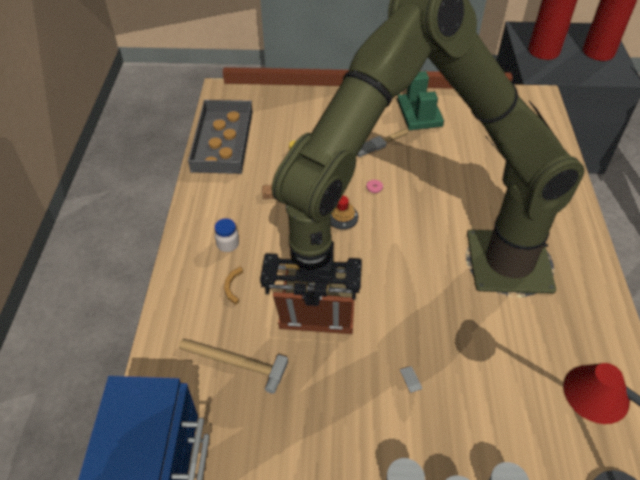

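Request:
servo_tool(increments="0.2 -0.6 -0.6 4 0 -30 0; 0 0 0 0 0 -30 0; 0 0 0 0 0 -22 0; 0 0 0 0 0 0 0; 0 0 0 0 0 0 0")

```text
clock: 30.8
position: [0.5187, 0.344, 0.2095]
tool_rot: [2.288, 2.147, 0.004]
wrist_force: [0.7, -0.4, 0.0]
opening: 0.0006
```

Run:
```python
from h import *
todo(.515,.35,.205,87)
```

```text
rot [0.07 0.29 0.63] mm [-3.7  6.  -4.5] tz [ 0.005 -0.001 -1.   ] F [ 0.7 -0.4  0. ] op 0.6 t 30.8
```

Push in −y gradually.

Request:
servo_tool(increments="0 0.3 0.6 -2 -12 0 0; 0 0 0 0 -12 0 0; 0 0 0 0 -12 0 0; 0 0 0 0 -12 0 0; 0 0 0 0 -12 0 0")

```text
clock: 31.3
position: [0.5183, 0.2846, 0.2157]
tool_rot: [-2.275, -2.163, -0.02]
wrist_force: [-0.6, 3.1, 2.2]
opening: 0.0006
```

Run:
```python
from h import *
todo(.515,.25,.205,87)
```

```text
rot [-0.59  0.44 -0.09] mm [ -3.3 -34.6 -10.7] tz [ 0.008  0.01  -1.   ] F [-0.6  3.1  2.2] op 0.6 t 31.3
```

Request:
servo_tool(increments="-0.6 0.4 0 -2 -14 -2 0; 0 0 0 0 -14 -2 0; 0 0 0 0 -14 -2 0; 0 0 0 0 -14 -2 0; 0 0 0 0 -14 -2 0")

```text
clock: 31.8
position: [0.516, 0.2087, 0.2058]
tool_rot: [2.277, 2.164, 0.001]
wrist_force: [-1.0, 2.6, -0.9]
opening: 0.0005
```

Run:
```python
from h import *
todo(.513,.17,.205,87)
```

```text
rot [-0.01  0.06 -0.09] mm [ -3.  -38.7  -0.8] tz [ 0.001  0.    -1.   ] F [-1.   2.6 -0.9] op 0.5 t 31.8
```

Request:
servo_tool(increments="0 0 0 -1 -15 -2 0; 0 0 0 -1 -15 -3 0; 0 0 0 -1 -14 -4 0; 0 0 0 0 -14 -6 0; 0 0 0 0 -13 -8 0")

```text
clock: 32.3
position: [0.5124, 0.1294, 0.1803]
tool_rot: [2.278, 2.162, -0.002]
wrist_force: [0.4, 1.8, -0.3]
opening: 0.0004
```

Run:
```python
from h import *
todo(.508,.125,.172,87)
```

```text
rot [ 0.1 -0.   0. ] mm [-4.4 -4.4 -8.3] tz [-0.    -0.002 -1.   ] F [ 0.4  1.8 -0.3] op 0.4 t 32.3
```

Request:
servo_tool(increments="0 0 0 -1 -8 -10 0; 0 0 0 -1 -8 -10 0; 0 0 0 -1 -7 -10 0; 0 0 0 -1 -6 -10 0; 0 0 0 0 -5 -10 0")

```text
clock: 32.8
position: [0.5091, 0.0868, 0.1262]
tool_rot: [2.28, 2.154, -0.007]
wrist_force: [0.4, -0.2, 1.5]
opening: 0.0003
```

Run:
```python
from h import *
todo(.505,.073,.092,87); im,d,s=snap('side','s25')
cv2.imwrite('pics/c25.png',cv2.resize(cv2.cvtColor(im,cv2.COLOR_RGB2BGR)[150:350,210:420],None,fx=3,fy=3))
```

```text
rot [0.39 0.03 0.25] mm [ -4.1 -13.8 -34.2] tz [ 0.001 -0.007 -1.   ] F [ 0.4 -0.2  1.5] op 0.3 t 32.8
```

View pics/c25.png

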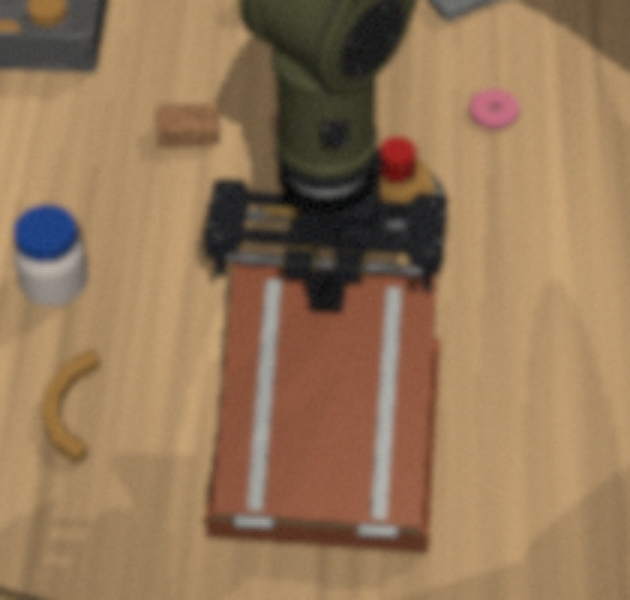

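Request:
servo_tool(increments="0.4 0 0.2 -1 -7 -8 0; 0 0 0 -1 -7 -9 0; 0 0 0 -1 -7 -9 0; 0 0 0 0 -6 -9 0; 0 0 0 0 -6 -9 0")

```text
clock: 33.35
position: [0.5046, 0.0515, 0.0774]
tool_rot: [-2.276, -2.162, 0.001]
wrist_force: [-0.7, 0.7, -0.2]
opening: 0.0007
```

Run:
```python
from h import *
todo(.503,.042,.041,87)
```

```text
rot [-0.07 -0.13 -0.05] mm [ -1.6  -9.5 -36.4] tz [-0.002  0.001 -1.   ] F [-0.7  0.7 -0.2] op 0.7 t 33.35
```

Request:
servo_tool(increments="0 0 0 -1 -4 -7 0; 0 0 0 0 -2 -7 0; 0 0 0 0 0 -6 0; 0 0 0 0 0 -4 0; 0 0 0 0 0 0 0")

```text
clock: 33.85
position: [0.503, 0.0427, 0.0505]
tool_rot: [-2.279, -2.161, 0.007]
wrist_force: [0.2, 0.8, -1.0]
opening: 0.0001
```

Run:
```python
from h import *
todo(.503,.044,.041,87)
```

```text
rot [ 0.12 -0.21  0.04] mm [-0.   1.3 -9.5] tz [-0.004 -0.002 -1.   ] F [ 0.2  0.8 -1. ] op 0.1 t 33.85
```

Request:
servo_tool(increments="0 -0.2 0 0 1 -5 0; 0 0 0 0 0 -5 0; 0 0 0 0 0 0 0")

```text
clock: 34.15
position: [0.5032, 0.043, 0.0413]
tool_rot: [2.277, 2.159, -0.003]
wrist_force: [-2.3, -0.8, 10.2]
opening: 0.0004
```

Run:
```python
from h import *
todo(.503,.044,.041,87)
```

```text
rot [0.26 0.08 0.04] mm [-0.2  1.  -0.3] tz [ 0.001 -0.005 -1.   ] F [-2.3 -0.8 10.2] op 0.4 t 34.15
```

Request:
servo_tool(increments="0 0 0 0 0 -2 0; 0 0 0 0 0 0 0")

```text
clock: 34.35
position: [0.5032, 0.0431, 0.0416]
tool_rot: [2.274, 2.158, -0.002]
wrist_force: [0.4, 0.4, 0.4]
opening: 0.0009
```

Request:
servo_tool(increments="0 0 0 0 0 30 0; 0 0 0 0 0 50 0; 0 0 0 0 0 50 0; 0 0 0 0 0 50 0; 0 0 0 0 0 0 0")

```text
clock: 34.85
position: [0.5016, 0.0457, 0.225]
tool_rot: [2.271, 2.166, -0.004]
wrist_force: [0.5, 0.3, 0.6]
opening: 0.0003
```

Request:
servo_tool(increments="0 0 0 -30 50 0 0; 0 0 0 -30 50 0 0; 0 0 0 -30 50 0 0; 0 0 0 0 0 0 0; 0 0 0 0 0 0 0")

```text
clock: 35.35
position: [0.4186, 0.1833, 0.2227]
tool_rot: [2.276, 2.16, 0.002]
wrist_force: [0.2, -0.6, 0.1]
opening: 0.0004
```

Run:
```python
from h import *
todo(.503,.044,.041,87); im,d,s=snap('side','s26')
cv2.imwrite('pics/c26.png',cv2.resize(cv2.cvtColor(im,cv2.COLOR_RGB2BGR)[150:350,210:420],None,fx=3,fy=3))
im,dt,s=snap('top','t26')
def P(name,u,v,z):
    f,p=K(name); Rm=np.array(p['R']);t=np.array(p['t'])
    return Rm.T@(np.array([(u-p['cx'])/f*z,(v-p['cy'])/f*z,z])-t)
for n,dd in (('side',d),('top',dt)):
  for y in (.22,.18,.14,.10,.06):
    for x in (.46,.54):
      u,v=proj(n,[x,y,.041]); z=np.median(dd[int(v)-1:int(v)+2,int(u)-1:int(u)+2]); print(n,P(n,u,v,z).round(4))
```

```text
rot [ 0.11  0.21 -0.02] mm [  84.4 -139.3 -181.7] tz [ 0.004 -0.002 -1.   ] F [ 0.2 -0.6  0.1] op 0.4 t 35.35
side [0.46   0.2181 0.0381]
side [0.5401 0.2188 0.0392]
side [0.46   0.1799 0.0409]
side [0.5401 0.1786 0.039 ]
side [0.46   0.1387 0.0392]
side [0.5401 0.1387 0.0392]
side [0.46   0.1    0.0409]
side [0.54   0.1006 0.0417]
side [0.46   0.0591 0.0398]
side [0.5401 0.0587 0.0393]
top [0.4546 0.1592 0.3243]
top [0.54   0.22   0.0408]
top [0.46   0.1801 0.0406]
top [0.5402 0.1804 0.0388]
top [0.46   0.1401 0.0405]
top [0.54   0.14   0.0409]
top [0.46   0.0999 0.0419]
top [0.5401 0.1001 0.0401]
top [0.46   0.0602 0.0391]
top [0.54   0.06   0.0407]
```

View pics/c26.png

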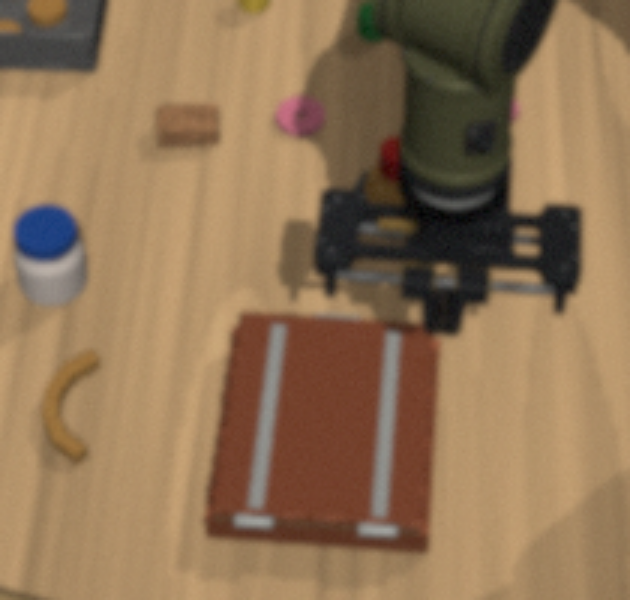

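View pics/t26.png

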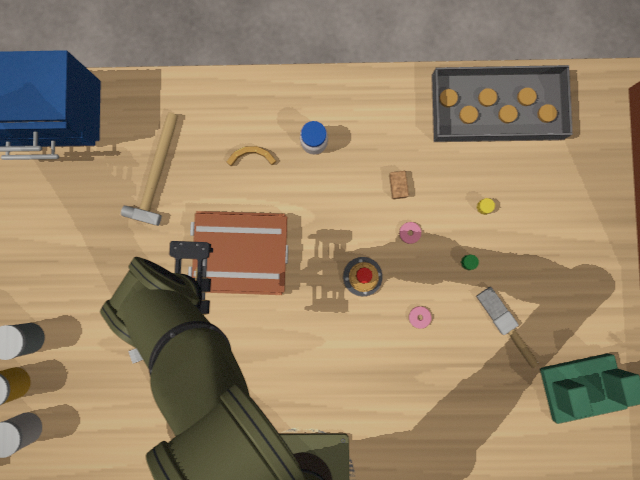

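Run:
```python
from h import *
q=np.load('pics/t26.npz'); b=blob(q['im'],(364,274),(0,150,60),(8,255,255),12); print(b,pt('top',*b[1],.078), pt('top',*[362.8,276],.012))
u,v=map(int,b[1]); f,p=K('top'); z=np.median(q['d'][v-2:v+3,u-2:u+3]); Rm=np.array(p['R'])
print(Rm.T@(np.array([(u-p['cx'])/f*z,(v-p['cy'])/f*z,z])-np.array(p['t'])))
print(manip.sign_off())
```

```text
(183.5, (363.8563232421875, 274.95257568359375), (15.716495513916016, 15.936622619628906)) [ 0.45264605 -0.13847739  0.078     ] [ 0.45121157 -0.14054925  0.012     ]
[ 0.45470516 -0.1366786   0.07803187]
the job is handed in; nothing more can be done
None
```

I stacked the aluminium spacer, the 68 mm tier, the 60 mm tier and the red cap on the spindle in that order. The 52 and 44 mm cavities were empty. I then closed the cover, pressed it past its catch, backed the arm off and handed the job in at about 35 s; no verdict was reported.

**Cover:** The press read about 10 N with the fingertip at 41 mm. Afterwards both the side and top cameras read the lid at about 38 to 42 mm across its whole surface, so it looks fully shut.

**Stack:** The cap's top measured 78 mm above the bench, as expected for a seated stack. The top view put its centre about 2.5 mm from the foot's, which is close to the calibration error.

**Bystanders:** The block, jar, brush, mallet and offcut look unmoved in the last picture. The steel plate was mostly hidden behind the arm there, so I did not check it; no move came near it at bench height.

No check failed. The first reading of the spindle position from the wide side view was off by about 9 mm, so I used the wrist and top views instead.

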